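Wedge the bone mould open and put the casts in the foam bin

TASK

Open the bone-casting mould with the red wedge: work it into the pry slots at the two ends in turn, a few millimetres at a time, so that the upper half comes up evenly and is never rocked, until it sits loose; lay the wedge flat on its black mat again and set the upper half right way up, lengthwise, on the wooden draining board. Then lift out every cast and lower it gently, dome up, to the foam in the white bin, one in the middle of each cell, and leave everything else on the bench where it is.

Things in the scene. Friction and masses are not known exactly. Their poses are not given: they have to be found in the camera images.
- mould: lower half of the casting mould: dark green, fixed, 110 x 236 mm, its upper face (the seam) 30 mm up. Origin: centre of the underside; y along its length. The casts stand in a row along y (at +56, 0, -56 mm) on a platform 81 x 168 mm, 42 mm above the bench. The upper half is pressed over a rubber seal round the platform. At the middle of each end the seam has a pry slot 50 mm wide, 7 mm high
- upper: upper half, pale green hood, 0.4 kg, pressed on. Origin: centre of its underside (30 mm up when shut), axes as the lower half's. Body 100 x 190 mm, 81 mm high; a pry ear 48 mm wide, 10 thick, at each end. On top a dark grip bar along y, 110 long, 22 wide, from 81 to 111 mm. Rocking it over 2 degrees (8 mm ear to ear) while an end is under 4 mm up chips the casts. Lifts 75 mm to clear them
- ear_left (a point): outer lower edge, middle, of the upper half's ear at y = +116 mm; 30 mm above the bench when shut. The seal resists each end with 10 to 20 N and keeps it about where it has been pried to; raising one end lets the other sink back a little, so it takes several goes. Past 5 to 6 mm the seal lets go of an end and rolls it up to 7 or 8 mm; with both ends free the half rests loose on the seal
- ear_right (a point): the same at the ear at -y
- slot_left (a point): floor of the +y pry slot straight below the ear's outer edge, 23 mm above the bench. The floor is level and runs from 2 mm outside this point to 32 mm inside it (platform). Pry by pushing the wedge level along it towards the lower half's -y; the ear rides up the blade
- slot_right (a point): the same at the -y end; pry by pushing towards +y
- wedge: red plastic wedge, 150 mm long, flat underneath, lying on its mat. Origin under the middle of its grip, x to the tip. Grip 100 mm long (x -50 to 50), 26 wide, 28 high; slick blade 36 mm wide, x = 50 to 98 mm, its upper face sloping evenly from 22.5 mm down to 2.5 mm thick at the tip. Pushing it in takes 10 to 20 N
- wedge_tip (a point): middle of the tip's lower edge (98 mm ahead of the wedge's origin)
- cast1: cream resin cast of a thigh-bone head, standing on its flat base in the mould: 50 mm across, straight sided to 30 mm, domed above, 55 mm high, 0.1 to 0.16 kg, origin at the centre of its base. Two or three casts are present, in any of the three places
- cast2: cream resin cast of a thigh-bone head, standing on its flat base in the mould: 50 mm across, straight sided to 30 mm, domed above, 55 mm high, 0.1 to 0.16 kg, origin at the centre of its base. Two or three casts are present, in any of the three places
- cast3: cream resin cast of a thigh-bone head, standing on its flat base in the mould: 50 mm across, straight sided to 30 mm, domed above, 55 mm high, 0.1 to 0.16 kg, origin at the centre of its base. Two or three casts are present, in any of the three places
- bin: deep white bin, fixed, 262 x 148 mm, 66 high, three cells in a row along its x, each 82 mm (x) by 140 mm (y) inside, walls 4 mm. Its floor is dark foam, 10 mm thick, that yields about 1 mm a newton. Origin: centre of the underside. A cast chips if set on it with more than 8 N (a fall of 2 cm)
- cell1 (a point): centre of the foam floor of cell 1 (10 mm above the bench; cells 86 mm apart)
- cell2 (a point): centre of the foam floor of cell 2 (10 mm above the bench; cells 86 mm apart)
- cell3 (a point): centre of the foam floor of cell 3 (10 mm above the bench; cells 86 mm apart)
- board: wooden draining board, fixed, 130 x 270 mm and 12 mm thick, long along its y; origin at the centre of its underside. The upper half goes here
- tool_mat: black rubber tool mat, fixed, 230 x 120 mm and 4 mm thick, long along its x; origin at the centre of its underside. The wedge's place
- brush: red-handled brush, 190 mm long, lying on the bench (leave alone)
- spatula: spatula with wooden handle, 260 mm long, lying on the bench (leave alone)
- wash_bottle: clear wash bottle with a red cap, 62 mm across, 160 mm high (leave alone)
- jar: amber glass jar with white lid, 68 mm across, 85 mm high (leave alone)
- bowl: white mixing bowl, 110 mm across, 55 mm high (leave alone)
- humerus: tan arm bone, 170 mm long, lying on the bench (leave alone)
- pelvis_piece: brown knob of bone, 76 mm across, 38 mm high (leave alone)
There are look-alikes about, which are no part of the job. Leave any yellow look-alike of the wedge alone.

How it is judged:
By the outcome, as a careful person would: the job done as asked, in the order asked, and still so for the second after the job is handed in, with the robot touching nothing.
Of cast1, cast2, cast3 only 2 to 3 are there at a start; the rules pass over those that are not, and their reading is None.
At some moment in a run one of wedge may be knocked a few centimetres aside while the robot is not near it.
It also fails if it takes over 210 s, if anything falls off the work surface, if the arm or the gripper's body presses on something with over 40 N, if the wrist force passes 120 N, or if a joint passes its speed limit or range.

ROBOT

A 6-joint arm with a two-finger parallel gripper is mounted at the origin on the work surface. World frame = base frame: x ahead of the robot, y to its left, z up, the work surface at z = 0. Lengths are in m, angles in degrees, forces in N, time in s.
With the tool pointing down it reaches from about 0.375 to 0.9 m from the base axis. Payload 3.1 kg.
Tool frame: the origin (TCP) lies between the finger pads; the fingertips stand 11 mm ahead of it and the grasp point (between the pads) lies 8 mm behind it; x points along the fingers, y is the direction in which the jaws open and shut, and the axes are right-handed (so a half turn about x gives the same grasp; the last joint's range is limited). The gripper opens to 87 mm and grips with 3 to 60 N. Pads are 19 mm wide; open, the fingers measure 117 mm over their backs; the gripper's body (75 mm by 190 mm) begins 51 mm behind the grasp point.
Start: joints at [-81.847, 30.224, 82.088, -0, 67.689, -10.227], TCP at [0.197, -0.593, 0.206] pointing down, gripper open.
Joint ranges: [-176.69, 176.69], [-43.24, 126.21], [12.49, 139.97], [-82, 262], [0, 151.66], [-163.58, 163.58]. Speed limits (degrees/s): [159.86, 159.86, 180, 180, 180, 180].

INTERFACE

Orientations are given as a 3x3 rotation matrix whose columns are the frame's x, y, z axes.
In Python, from rig import bot gives the robot as it stands.
- The arm moves only by the shell command python3 -m inch 'ROWS' [OPENING]. ROWS is a JSON object of lists of equal length, an entry for each row: "dp": the shift along the tool's x, y, z in mm, a list of three; "yaw": the turn about the tool's x in degrees. In form: {"dp": [[tx, ty, tz], ...], "yaw": [yaw, ...]}. A call has 1 to 20 rows; each row shifts and turns the commanded pose from where the row before left it, along the tool's axes as they then stand; what a row does not reach is not made up. A row lasts 1/12 s, in which the tool goes at most 41.7 mm and 7.16 degrees, less where a joint would pass 70% of its speed; a pose out of reach is approached as far as the arm can. A call is refused whole if a number of a shift passes 41.7 or a number of a turn 7.16, either way. A call with a gripper value outside its range is refused whole. OPENING is the finger opening in mm, from 0 to 87, set as the call begins (- or left out, the last holds). The fingers move at their own pace and stop on an object; the grip force is fixed at half the most. Time passes only in rows, so rows that do not move let the fingers close. It gives the time, the measured TCP pose, the force and the opening at its end, in the units of the state.
- bot.read_state(): the state, without advancing time (a new reading comes with each control period).
- bot.capture(name): name is "side" or "top"; returns a dict with "color" (480x640x3 uint8, red, green, blue), "intrinsics" (3x3 intrinsics, pixels), "k1" (the pictures are not rectified: a ray, as slopes to the right and down, at radius r is drawn at 1 + k1 r^2 times it, then the intrinsics apply), "pose" (4x4, takes a point from camera to world coordinates). Camera axes: x right, y down, z forward; pixel columns grow to the right and rows downward; lengths in m; the calibration is good to about 2 mm. A picture is of the moment at which its call begins. There is no depth.
- bot.hand_in(): hands the job in, once; it reports no verdict.
The state is a dict: "time_s": time; "joint_positions": joint angles; "qvel": joint speeds; "tau": joint torques, N m; "position": TCP position; "tcp_rot": TCP orientation; "force": force on the tool from outside, world axes, zero at the start; "moment": the same for the moment, N m; "opening": opening from 0.0 (shut) to 1.0 (fully open).
Only numpy, scipy, OpenCV 4.12 (cv2) and the standard library are available. Lean on these libraries where they do the work, as an engineer would, in place of code of your own. Each camera call takes 0.05 s, during which the arm holds its last target.

## Working session

There is one attempt and no reset: what is moved stays moved. The work goes in short steps, Python scripts to look and compute and a shell command to move; the robot and the scene stay as the last step left them, time stands still between calls to the robot, and variables do not carry over. Pictures are saved under pics/ and viewed, and the job is handed in when it is done.

```bash
ls; mkdir -p pics; cat > h.py <<'E'
import numpy as np, cv2
from rig import bot
def cap(name,fn=None):
    c=bot.capture(name)
    if fn: cv2.imwrite('pics/'+fn,c['color'][:,:,::-1])
    return c
def ray(c,u,v):
    K=c['intrinsics'];k1=c['k1'];K=np.array(K)
    d=np.array([(u-K[0,2])/K[0,0],(v-K[1,2])/K[1,1]])
    x=d.copy()
    for _ in range(30): x=d/(1+k1*(x@x))
    T=np.array(c['pose']); r=T[:3,:3]@np.array([x[0],x[1],1]); return T[:3,3],r/np.linalg.norm(r)
def onz(c,u,v,z):
    o,r=ray(c,u,v); return o+r*(z-o[2])/r[2]
def proj(c,p):
    T=np.array(c['pose']);K=np.array(c['intrinsics']);q=T[:3,:3].T@(np.array(p)-T[:3,3]);x=q[:2]/q[2]
    x=x*(1+c['k1']*(x@x)); return np.array([x[0]*K[0,0]+K[0,2],x[1]*K[1,1]+K[1,2]])
def tri(c1,a,c2,b):
    o1,r1=ray(c1,*a);o2,r2=ray(c2,*b)
    s=np.linalg.lstsq(np.stack([r1,-r2],1),o2-o1,rcond=None)[0]
    p,q=o1+s[0]*r1,o2+s[1]*r2
    return (p+q)/2,np.linalg.norm(p-q)
E
python3 - <<'E'
from h import *
np.set_printoptions(precision=3,suppress=True)
for n in ('top','side'):
    c=cap(n,n+'0.png');print(n,np.array(c['intrinsics']).tolist(),c['k1']);print(np.array(c['pose']))
s=bot.read_state();print({k:np.round(v,3).tolist() for k,v in s.items()})
E
```

```text
pics
top [[575.4953775287349, 0.0, 321.5761357265889], [0.0, 575.4953775287349, 244.5544783252164], [0.0, 0.0, 1.0]] -0.05452181646939569
[[ 0.021 -0.984  0.178  0.26 ]
 [-1.    -0.018  0.016  0.027]
 [-0.012 -0.178 -0.984  1.258]
 [ 0.     0.     0.     1.   ]]
side [[594.9398494620539, 0.0, 322.6602114412081], [0.0, 594.9398494620539, 236.17155342167095], [0.0, 0.0, 1.0]] 0.03476680574887507
[[-0.921 -0.211  0.327  0.088]
 [-0.389  0.481 -0.785  1.03 ]
 [ 0.008 -0.851 -0.525  0.715]
 [ 0.     0.     0.     1.   ]]
{'time_s': 0.1, 'joint_positions': [-81.845, 30.274, 82.148, -0.002, 67.69, -10.229], 'qvel': [-0.1, -0.082, -0.261, -0.131, 0.039, 0.036], 'tau': [-0.0, -44.099, -17.715, 0.063, 0.053, -0.0], 'position': [0.197, -0.592, 0.206], 'tcp_rot': [[-0.0, 0.315, -0.949], [0.002, -0.949, -0.315], [-1.0, -0.002, -0.0]], 'force': [0.383, 0.137, 0.149], 'moment': [-0.001, 0.026, -0.03], 'opening': 1.004}
```

```bash
python3 -c "
import cv2
for n in('top0','side0'):
    i=cv2.imread('pics/%s.png'%n);print(i.shape)"
```

```text
(480, 640, 3)
(480, 640, 3)
```

View pics/top0.png

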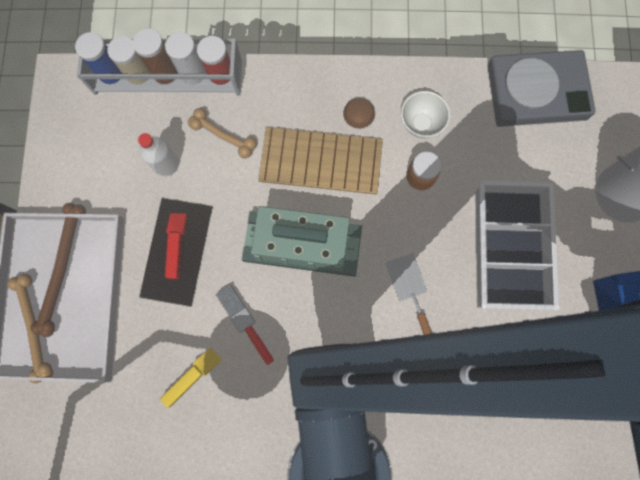

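View pics/side0.png

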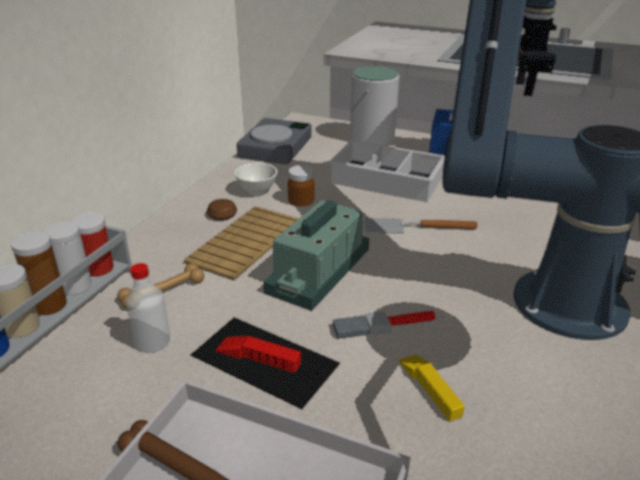

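The top view shows these things, in pixels:
- Red wedge on the black mat at (174,245), blade end up
- Mould at (302,240), long axis across the image
- Board at (321,160)
- Bin at (517,245)

Look-alikes: the yellow wedge at (190,378) and the red-handled brush at (245,325). The red one on the black mat fits the description. I'll confirm in enlarged crops.

```bash
python3 - <<'E'
import cv2,numpy as np
i=cv2.imread('pics/top0.png');s=cv2.imread('pics/side0.png')
a=cv2.resize(i[190:310,130:370],None,fx=3.3,fy=3.3,interpolation=cv2.INTER_CUBIC);cv2.imwrite('pics/c1.png',a)
b=cv2.resize(s[190:410,180:380],None,fx=2.7,fy=2.7,interpolation=cv2.INTER_CUBIC);cv2.imwrite('pics/c2.png',b)
c=cv2.resize(i[120:320,250:570],None,fx=2.5,fy=2.5,interpolation=cv2.INTER_CUBIC);cv2.imwrite('pics/c3.png',c)
E
```

```text
(no output)
```

View pics/c1.png

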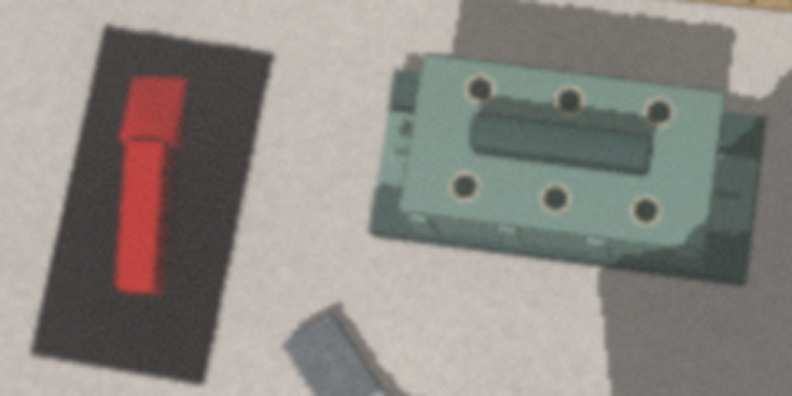

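View pics/c2.png

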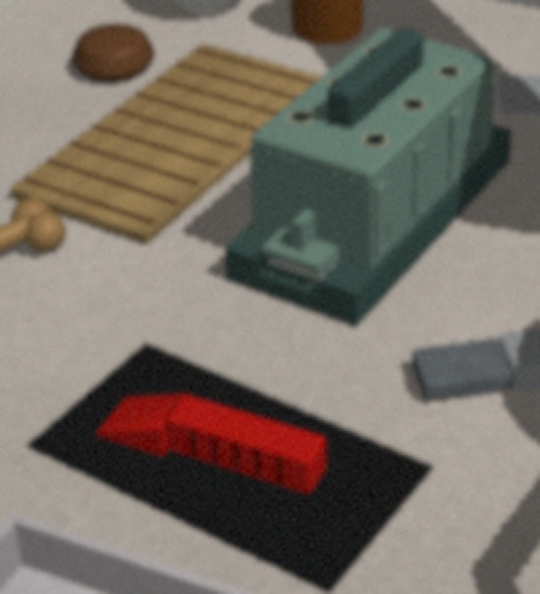

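View pics/c3.png

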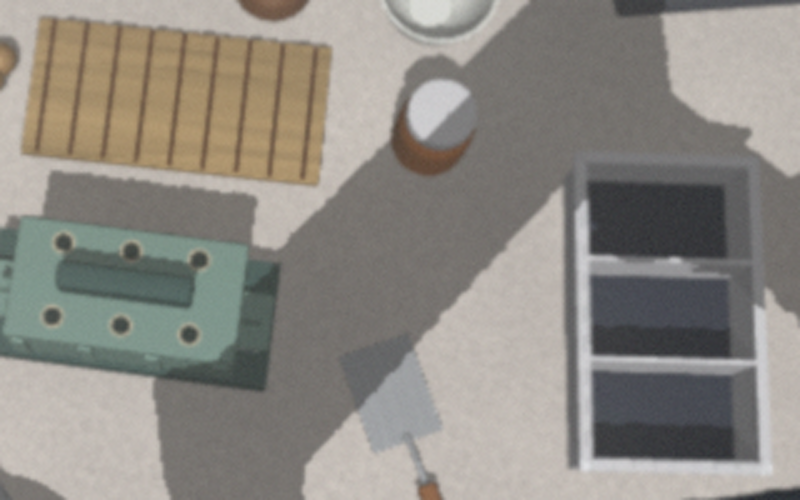

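```bash
python3 - <<'E'
from h import *
np.set_printoptions(precision=4,suppress=True)
t=cap('top');s=cap('side')
T=lambda x,y:(x/3.3+130,y/3.3+190)
S=lambda x,y:(x/2.7+180,y/2.7+190)
U=lambda x,y:(x/2.5+250,y/2.5+120)
th=[(480,89),(569,101),(658,112),(464,187),(555,199),(646,211)]
P=np.array([onz(t,*T(*q),.111) for q in th]);print('holes',P,'\n',P.mean(0))
d=(P[0]-P[2])+(P[3]-P[5]);print('ang',np.degrees(np.arctan2(d[1],d[0])))
sh=[(302,117),(449,71),(375,139),(413,104)]
Q=np.array([onz(s,*S(*q),.111) for q in sh]);print('side',Q)
for n,q,z in [('lowerLB',(372,235),.0),('lowerRB',(745,283),.0),('RT',(765,117),.03),('LT',(393,68),.03)]: print(n,onz(t,*T(*q),z))
for n,q,z in [('L',(226,277),0),('M',(355,325),0),('R',(510,160),0),]: print('side low',n,onz(s,*S(*q),z))
print('mat top',[onz(t,*T(*q),.004)[:2] for q in [(107,27),(272,52),(203,382),(33,352)]])
print('mat side',[onz(s,*S(*q),.004)[:2] for q in [(147,345),(431,467),(330,590),(30,444)]])
print('wedge top: tip L,R', [onz(t,*T(*q),.0065)[:2] for q in [(134,77),(187,79)]],'shoulder',[onz(t,*T(*q),.0265)[:2] for q in [(120,140),(178,143)]], 'rear top',[onz(t,*T(*q),.032)[:2] for q in [(115,292),(158,294)]],'front top',[onz(t,*T(*q),.032)[:2] for q in [(123,140),(163,141)]])
print('wedge side: tip',onz(s,*S(97,433),.004),onz(s,*S(128,398),.0065),'rear bottom',onz(s,*S(310,493),.004),'rear top',[onz(s,*S(*q),.032)[:2] for q in [(327,436),(310,465)]])
print('board top',[onz(t,*U(*q),.012)[:2] for q in [(42,16),(331,46),(317,185),(22,153)]])
print('board side',[onz(s,*S(*q),.012)[:2] for q in [(205,45),(147,238),(12,187)]])
print('bin rim',[onz(t,*U(*q),.066)[:2] for q in [(571,153),(757,153),(770,468),(571,468)]])
print('bin foam',[onz(t,*U(*q),.010)[:2] for q in [(589,182),(592,458),(725,183)]])
E
```

```text
holes [[0.5231 0.1414 0.111 ]
 [0.5165 0.086  0.111 ]
 [0.5105 0.0308 0.111 ]
 [0.4613 0.1491 0.111 ]
 [0.4548 0.0929 0.111 ]
 [0.4484 0.037  0.111 ]] 
 [0.4858 0.0895 0.111 ]
ang 83.48189567069284
side [[0.5231 0.1414 0.111 ]
 [0.4499 0.0364 0.111 ]
 [0.4632 0.1476 0.111 ]
 [0.4567 0.0924 0.111 ]]
lowerLB [0.4469 0.2216 0.    ]
lowerRB [ 0.4193 -0.029   0.    ]
RT [ 0.5261 -0.0397  0.03  ]
LT [0.555 0.208 0.03 ]
side low L [0.5574 0.2036 0.    ]
side low M [0.4482 0.217  0.    ]
side low R [ 0.4182 -0.0292  0.    ]
mat top [array([0.587 , 0.4103]), array([0.5711, 0.2952]), array([0.3457, 0.329 ]), array([0.363 , 0.4446])]
mat side [array([0.5686, 0.2982]), array([0.3458, 0.3311]), array([0.3625, 0.4465]), array([0.5871, 0.4125])]
wedge top: tip L,R [array([0.5515, 0.3884]), array([0.5507, 0.3519])] shoulder [array([0.5036, 0.3891]), array([0.5023, 0.3499])] rear top [array([0.4011, 0.3838]), array([0.4004, 0.3553])] front top [array([0.5025, 0.3855]), array([0.5023, 0.3586])]
wedge side: tip [0.5536 0.3871 0.004 ] [0.5509 0.3528 0.0065] rear bottom [0.4057 0.3815 0.004 ] rear top [array([0.4043, 0.359 ]), array([0.4031, 0.386 ])]
board top [array([0.7586, 0.1789]), array([ 0.7338, -0.0861]), array([ 0.6025, -0.0736]), array([0.6277, 0.1918])]
board side [array([ 0.7282, -0.082 ]), array([0.6259, 0.1983]), array([0.7564, 0.1809])]
bin rim [array([ 0.6204, -0.2878]), array([ 0.6238, -0.4494]), array([ 0.3527, -0.4465]), array([ 0.3501, -0.2802])]
bin foam [array([ 0.6106, -0.318 ]), array([ 0.3633, -0.3132]), array([ 0.6122, -0.4411])]
```

The crops confirm it: the red wedge lies on the mat with its blade toward +x, at about (0.4535, 0.370). The mould centre is about (0.4865, 0.0885), with its long axis at 83.3°. Now I'll move to above the wedge.

```bash
python3 -m inch '{"dp":[[0,0,0],[0,0,0],[0,0,0],[0,-24,-23],[0,-24,-23],[0,-24,-23],[0,-24,-23],[0,-24,-23],[0,-24,-23],[0,-24,-23],[0,-24,-23],[0,-24,-23],[0,-24,-23],[0,-24,-23],[0,-24,-23]],"yaw":[6.1,6.1,6.1,0,0,0,0,0,0,0,0,0,0,0,0]}' 60
python3 -m inch '{"dp":[[0,-34,1],[0,-34,1],[0,-34,1],[0,-34,1],[0,-34,1],[0,-34,1],[0,-34,1],[0,-34,1],[0,-34,1],[0,-34,1],[0,-34,1],[0,-34,1],[0,-34,1],[0,-34,1],[0,-34,1],[0,-34,1],[0,-34,1],[0,-34,1]],"yaw":[0,0,0,0,0,0,0,0,0,0,0,0,0,0,0,0,0,0]}'
cat >> h.py <<'E'
def go(x,y,z,psi=None):
    "dp in current tool axes to world target; psi=angle of tool y"
    s=bot.read_state();R=np.array(s['tcp_rot']);p=np.array(s['position'])
    cur=np.degrees(np.arctan2(R[1,1],R[0,1]))
    d=R.T@(np.array([x,y,z])-p)*1000
    print('t',round(s['time_s'],1),'pos',p.round(4),'psi',round(cur,2),'tilt',R[2].round(3),'tool d',d.round(1),'yaw',None if psi is None else round((cur-psi+180)%360-180,2),'F',np.round(s['force'],1),'op',round(s['opening']*87,1),'j6',round(s['joint_positions'][5],1))
E
python3 - <<'E'
from h import *
go(.4535,.370,.06,-90)
t=cap('top','t1.png');s=cap('side','s1.png')
E
```

```text
time_s: 1.45
position: [0.4736, -0.3033, 0.2064]
tcp_rot: [[-0.0, 0.001, -1.0], [0.0, -1.0, -0.001], [-1.0, -0.0, 0.0]]
force: [-0.2, -0.8, 0.3]
opening: 0.692
time_s: 2.95
position: [0.4533, 0.309, 0.2064]
tcp_rot: [[-0.0, 0.002, -1.0], [-0.0, -1.0, -0.002], [-1.0, 0.0, 0.0]]
force: [0.9, 0.7, -1.1]
opening: 0.688
t 3.0 pos [0.4533 0.309  0.2064] psi -89.9 tilt [-1.  0.  0.] tool d [146.4 -61.   -0.3] yaw 0.1 F [ 0.9  0.7 -1.1] op 59.9 j6 112.5
```

View pics/s1.png

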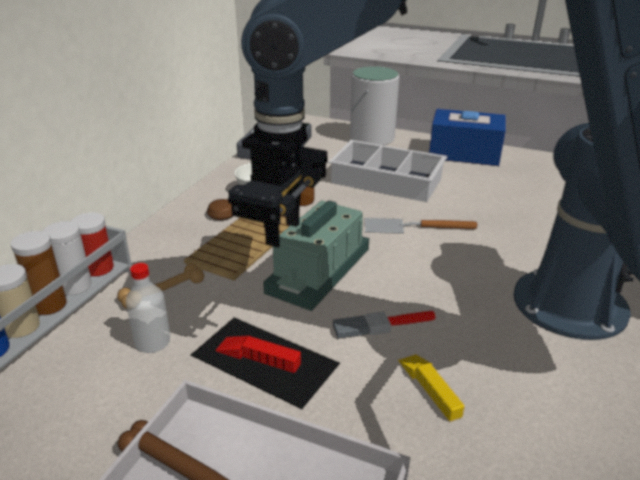

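```bash
python3 -m inch '{"dp":[[0,-31,0],[0,-30,0],[20,0,0],[25,0,0],[25,0,0],[25,0,0],[25,0,0],[25,0,0],[20,0,0],[12,0,0],[8,0,0],[4,0,0],[0,0,0]],"yaw":[0,0,0,0,0,0,0,0,0,0,0,0,0]}'
python3 - <<'E'
from h import *
go(.4535,.370,.017,-90)
t=cap('top','t2.png');s=cap('side','s2.png')
i=s['color'][300:400,180:380,::-1];cv2.imwrite('pics/c4.png',cv2.resize(i,None,fx=4,fy=4))
E
```

```text
time_s: 4.13
position: [0.4539, 0.368, 0.0172]
tcp_rot: [[-0.0, 0.001, -1.0], [-0.0, -1.0, -0.001], [-1.0, 0.0, 0.0]]
force: [-0.3, -0.4, -0.1]
opening: 0.69
t 4.1 pos [0.4539 0.368  0.0172] psi -89.93 tilt [-1.  0.  0.] tool d [ 0.2 -2.   0.4] yaw 0.07 F [-0.3 -0.4 -0.1] op 60.0 j6 118.0
```

View pics/c4.png

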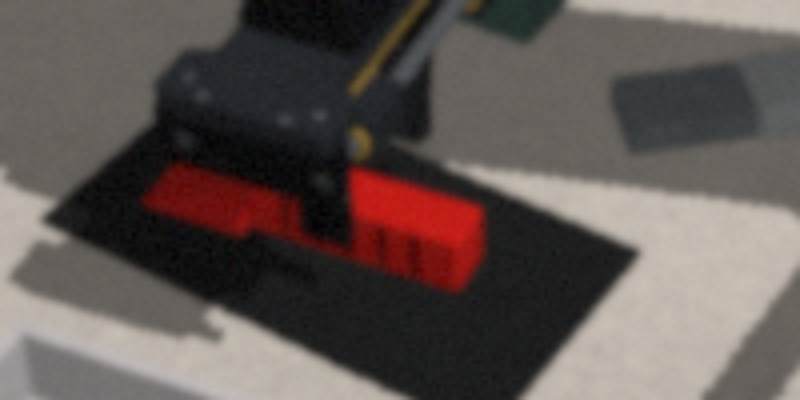

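Fingers straddle the wedge grip (250..350, 190 in the crop). I'll close and lift.

```bash
python3 -m inch '{"dp":[[0,-2,0],[0,0,0],[0,0,0],[0,0,0],[0,0,0],[0,0,0],[0,0,0],[0,0,0]],"yaw":[0,0,0,0,0,0,0,0]}' 10
python3 -m inch '{"dp":[[-5,0,0],[-15,0,0],[-25,0,0],[-25,0,0],[-25,0,0],[-15,0,0],[0,0,0]],"yaw":[0,0,0,0,0,0,0]}'
python3 - <<'E'
from h import *
go(.46,-.10,.12,-6.7)
t=cap('top','t3.png');s=cap('side','s3.png')
cv2.imwrite('pics/c5.png',cv2.resize(t['color'][160:340,90:330,::-1],None,fx=3.3,fy=3.3))
cv2.imwrite('pics/c6.png',cv2.resize(s['color'][230:410,130:370,::-1],None,fx=3.3,fy=3.3))
E
```

```text
time_s: 4.9
position: [0.4537, 0.3702, 0.0174]
tcp_rot: [[-0.0, 0.001, -1.0], [-0.0, -1.0, -0.001], [-1.0, 0.0, 0.0]]
force: [1.0, -0.4, -0.2]
opening: 0.18
time_s: 5.48
position: [0.4562, 0.3717, 0.1315]
tcp_rot: [[0.007, 0.002, -1.0], [0.004, -1.0, -0.002], [-1.0, -0.004, -0.007]]
force: [0.3, 0.6, 0.1]
opening: 0.113
t 5.5 pos [0.4562 0.3717 0.1315] psi -89.91 tilt [-1.    -0.004 -0.007] tool d [  9.7 471.7  -3. ] yaw -83.21 F [0.3 0.6 0.1] op 9.8 j6 118.2
```

View pics/c5.png

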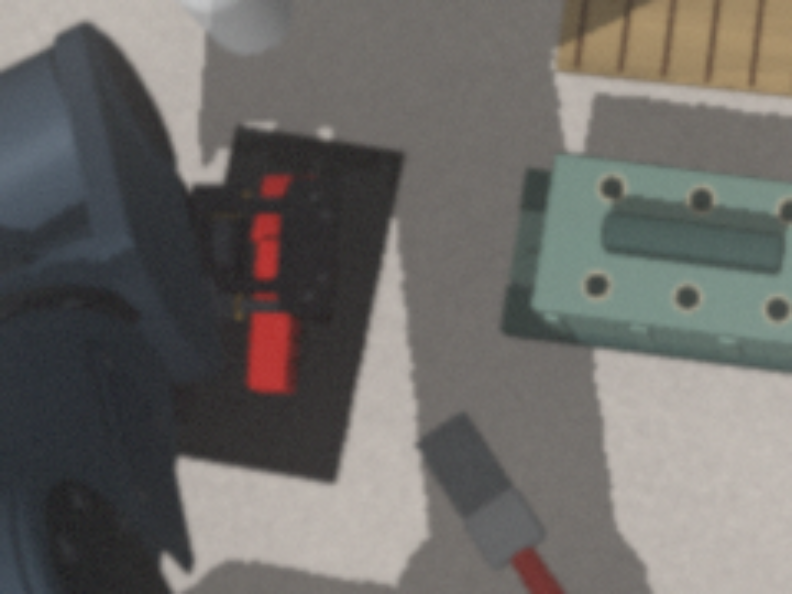

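View pics/c6.png

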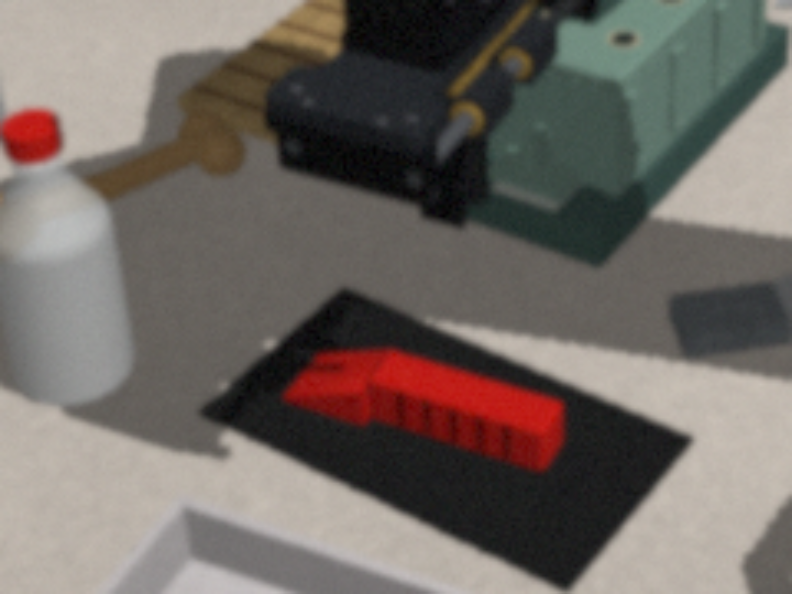

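The gripper closed to 10 mm and the wedge is still on the mat at (425,405) in the crop, so the grasp missed. I'll measure where the wedge is now.

```bash
python3 - <<'E'
from h import *
np.set_printoptions(precision=4,suppress=True)
s=cap('side');t=cap('top')
C=lambda x,y:(x/3.3+130,y/3.3+230)
D=lambda x,y:(x/3.3+90,y/3.3+160)
for n,q,z in [('tipL bottom',(283,398),.004),('tipL top',(283,392),.0065),('rear bot L',(547,471),.004),('rear top L',(547,430),.032),('rear top R',(565,400),.032),('front top R',(395,349),.032),('tipR',(318,352),.0065)]: print(n,onz(s,*C(*q),z)[:2])
for n,q,z in [('rear top L',(247,390),.032),('rear top R',(290,393),.032)]: print(n,onz(t,*D(*q),z)[:2])
# fingers in earlier image s2: project fingertip
for y in (.368+.03,.368-.03): 
  print(proj(s,[.4539,y,.006]), proj(s,[.4539,y,.03]))
E
python3 -c "
import cv2
i=cv2.imread('pics/t2.png');cv2.imwrite('pics/c7.png',cv2.resize(i[180:320,110:310],None,fx=4,fy=4))"
```

```text
tipL bottom [0.5535 0.3877]
tipL top [0.5543 0.3861]
rear bot L [0.4041 0.3812]
rear top L [0.4036 0.3813]
rear top R [0.4044 0.3583]
front top R [0.5015 0.3584]
tipR [0.5536 0.3518]
rear top L [0.4018 0.3839]
rear top R [0.4004 0.3553]
[264.2259 370.0087] [263.6037 359.2307]
[280.3533 347.2175] [279.9528 336.6728]
```

View pics/c7.png

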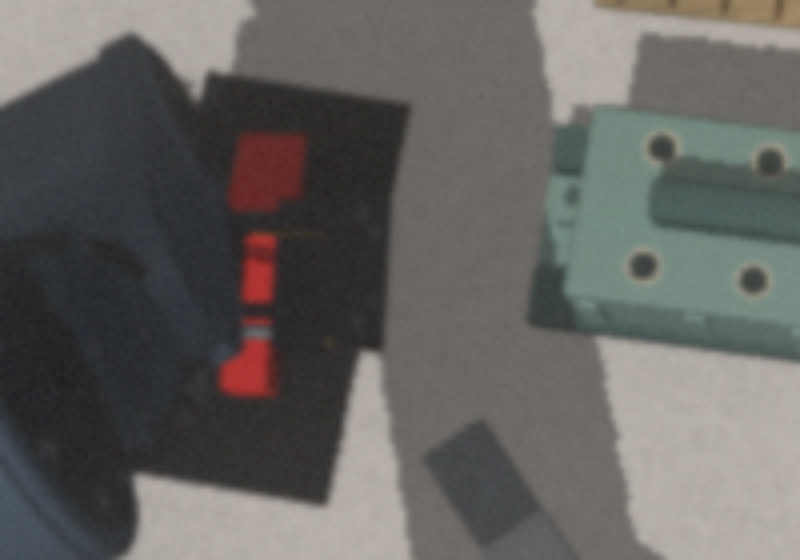

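```bash
python3 - <<'E'
from h import *
np.set_printoptions(precision=4,suppress=True)
go(.4535,.370,.017,-90)
s=cap('side','s4.png');t=cap('top','t4.png')
p=np.array(bot.read_state()['position'])
for d in (0,-.011,.008): print(d,proj(s,p+[0,0,d]),proj(t,p+[0,0,d]))
i=s['color'][200:320,190:350,::-1].copy();i=cv2.convertScaleAbs(cv2.resize(i,None,fx=5,fy=5),alpha=2)
for d in (0,-.011,.008):
    q=(proj(s,p+[0,0,d])-[190,200])*5;cv2.circle(i,tuple(q.astype(int)),4,(0,255,255),-1)
cv2.imwrite('pics/c8.png',i)
E
```

```text
t 5.7 pos [0.4528 0.3697 0.1264] psi -89.92 tilt [-1.     0.001  0.002] tool d [109.4  -0.4  -1. ] yaw 0.08 F [-0.   0.4 -0.4] op 10.0 j6 118.2
0 [269.9301 303.0499] [160.4798 247.4856]
-0.011 [270.1911 308.4958] [162.0314 248.4243]
0.008 [269.7381 299.0481] [159.3333 246.7919]
```

View pics/c8.png

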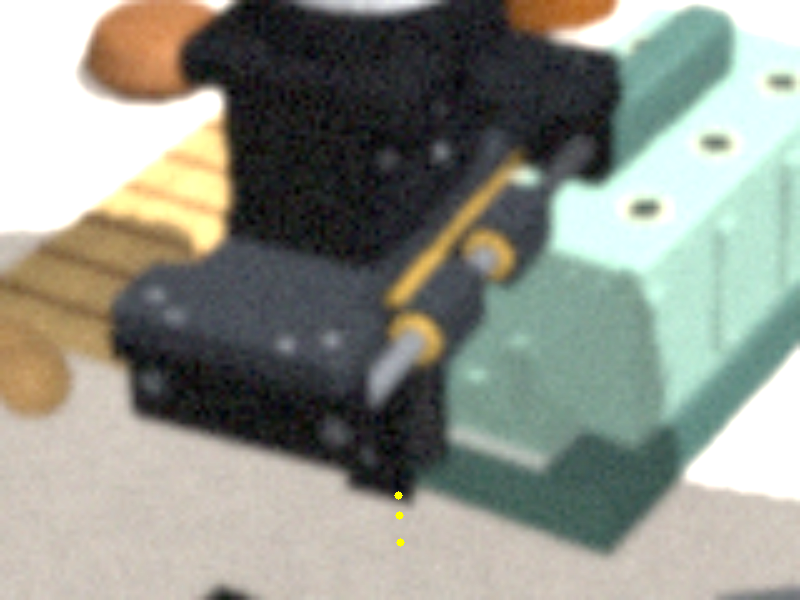

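The fingertip at (267,299) is about 14 px above where I expected it. I'll check in the top view whether that offset is sideways or in height.

```bash
python3 - <<'E'
from h import *
s=cap('top');p=np.array(bot.read_state()['position'])
o=(120,190)
i=s['color'][190:310,120:280,::-1].copy();i=cv2.convertScaleAbs(cv2.resize(i,None,fx=5,fy=5),alpha=2.5)
for d in (0,-.011,.05): 
  for y in (-.02,.02):
    q=(proj(s,p+[0,y,d])-o)*5;cv2.circle(i,tuple(q.astype(int)),4,(0,255,255),-1)
cv2.imwrite('pics/c9.png',i)
E
```

```text
(no output)
```

View pics/c9.png

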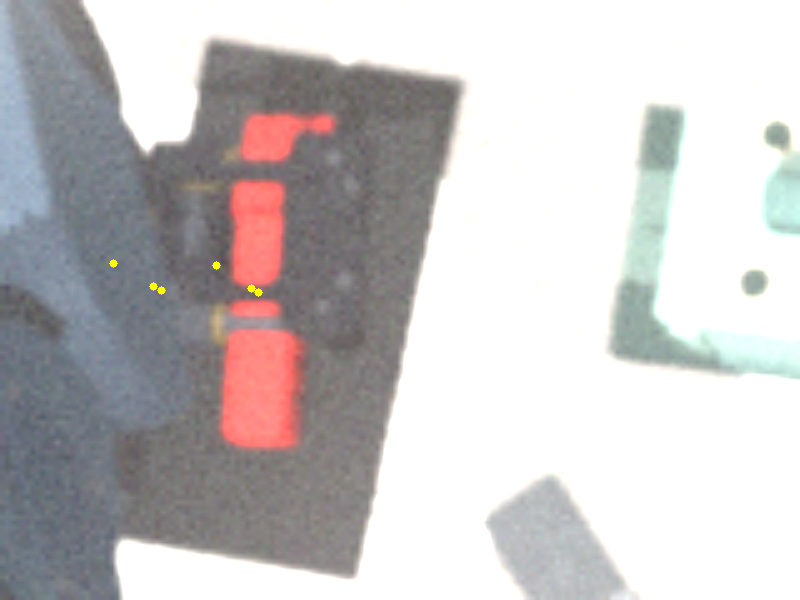

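```bash
python3 - <<'E'
from h import *
st=bot.read_state();p=np.array(st['position'])
for n,o,f in (('side',(170,130),4),('top',(110,180),4)):
    s=cap(n)
    i=s['color'][o[1]:o[1]+200-50*(n=='top'),o[0]:o[0]+200,::-1].copy();i=cv2.convertScaleAbs(cv2.resize(i,None,fx=f,fy=f)[:600],alpha=2.2)
    def ln(a,b,c):
        A=tuple(((proj(s,p+np.array(a))-o)*f).astype(int));B=tuple(((proj(s,p+np.array(b))-o)*f).astype(int));cv2.line(i,A,B,c,1)
    z=.059
    X,Y=.0375,.095
    for a,b in (((-X,-Y),(X,-Y)),((X,-Y),(X,Y)),((X,Y),(-X,Y)),((-X,Y),(-X,-Y))): ln((*a,z),(*b,z),(0,255,255))
    for sg in (1,-1):
        for y in (.005,.02):
            ln((-.0095,sg*y,-.011),(.0095,sg*y,-.011),(0,0,255))
        for x in (-.0095,.0095): ln((x,sg*.02,-.011),(x,sg*.02,.05),(0,255,0))
    cv2.imwrite('pics/d_%s.png'%n,i)
print(st['joint_positions'],p)
E
```

```text
[ 2.82861841e+01  3.30840342e+01  9.21681577e+01 -1.44578202e-03
  5.49153862e+01  1.18211420e+02] [0.45290145 0.36976553 0.12605115]
```

View pics/d_side.png

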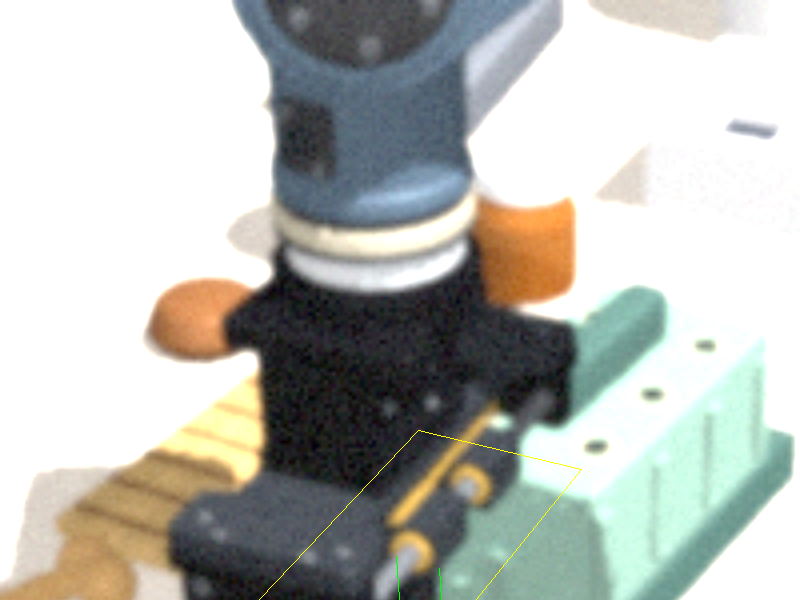

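View pics/d_top.png

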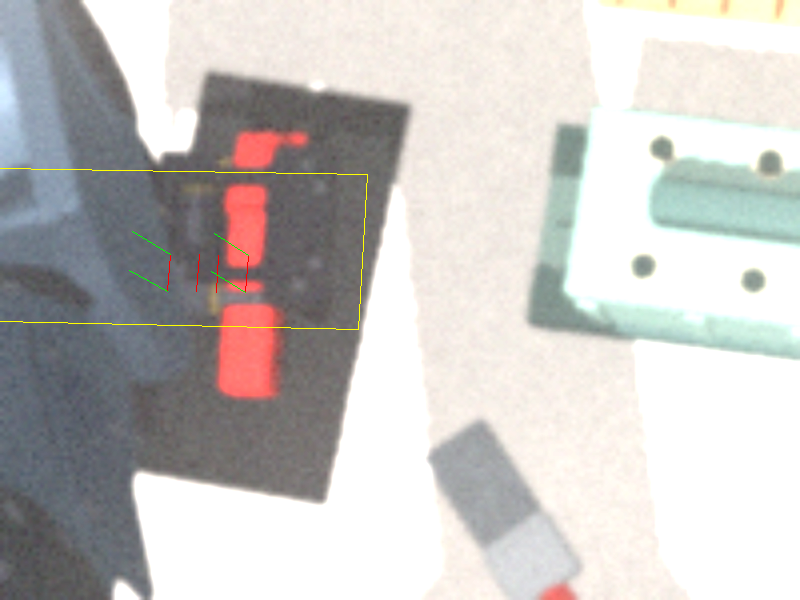

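```bash
python3 - <<'E'
from h import *
s=cap('side')
for z in (.182,.195,.222): print(z,proj(s,[.197,-.592+.05,z]),proj(s,[.197,-.592-.05,z]))
i=cv2.imread('pics/side0.png')[0:120,460:620];cv2.imwrite('pics/e1.png',cv2.convertScaleAbs(cv2.resize(i,None,fx=5,fy=5),alpha=1.5))
i=cv2.imread('pics/s2.png')[280:400,190:350];cv2.imwrite('pics/e2.png',cv2.convertScaleAbs(cv2.resize(i,None,fx=5,fy=5),alpha=2.5))
E
```

```text
0.182 [518.20197584 110.36963831] [523.15484589  98.69920594]
0.195 [519.13770978 105.50704949] [524.06950124  94.01743547]
0.222 [521.11181629  95.26202017] [525.99779922  84.15966382]
```

View pics/e1.png

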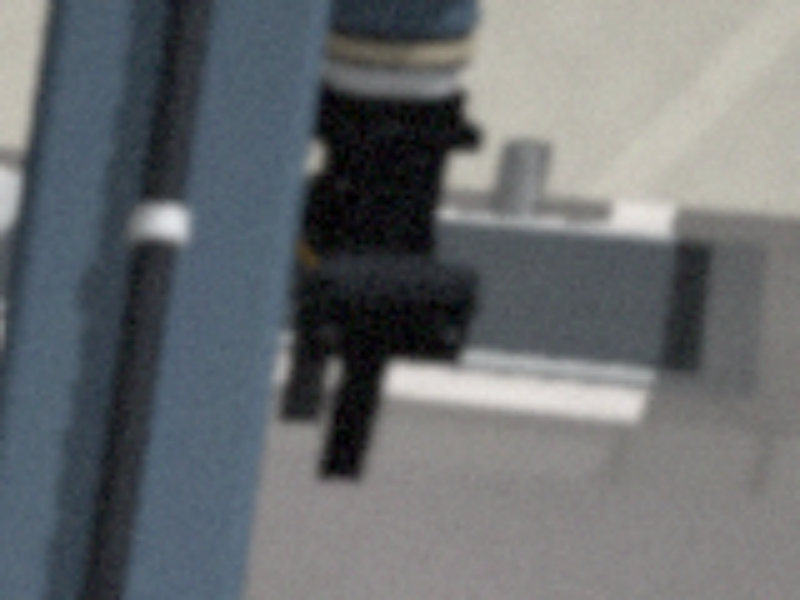

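View pics/e2.png

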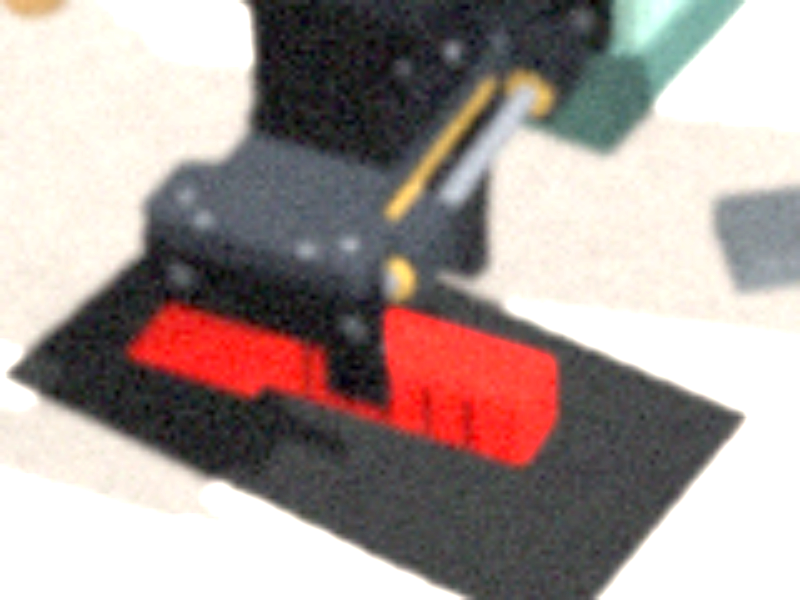

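```bash
python3 - <<'E'
from h import *
s=cap('side')
for y in (.398,.403,.413):
  for z in (.006,.025,.03,.035,.04,.045):
    print(y,z,[((proj(s,[.4539+dx,y,z])-[190,280])*5).round().tolist() for dx in (.0095,-.0095)])
E
```

```text
0.398 0.006 [[346.0, 442.0], [397.0, 458.0]]
0.398 0.025 [[343.0, 399.0], [394.0, 416.0]]
0.398 0.03 [[342.0, 388.0], [394.0, 404.0]]
0.398 0.035 [[342.0, 377.0], [393.0, 393.0]]
0.398 0.04 [[341.0, 365.0], [393.0, 381.0]]
0.398 0.045 [[340.0, 354.0], [392.0, 370.0]]
0.403 0.006 [[339.0, 452.0], [390.0, 468.0]]
0.403 0.025 [[336.0, 409.0], [387.0, 426.0]]
0.403 0.03 [[335.0, 398.0], [387.0, 414.0]]
0.403 0.035 [[334.0, 387.0], [386.0, 403.0]]
0.403 0.04 [[334.0, 375.0], [386.0, 391.0]]
0.403 0.045 [[333.0, 364.0], [385.0, 380.0]]
0.413 0.006 [[324.0, 472.0], [376.0, 489.0]]
0.413 0.025 [[321.0, 429.0], [373.0, 446.0]]
0.413 0.03 [[320.0, 418.0], [372.0, 434.0]]
0.413 0.035 [[320.0, 406.0], [372.0, 423.0]]
0.413 0.04 [[319.0, 395.0], [371.0, 411.0]]
0.413 0.045 [[318.0, 383.0], [370.0, 400.0]]
```

The fingertips really stand about 27 mm higher than the reported TCP implies. That agrees in the start picture, in s2, and with the closing passing freely over the wedge. I'll descend further, checking force on the way.

```bash
python3 -m inch '{"dp":[[0,0,0],[0,0,0],[0,0,0],[10,0,0],[20,0,0],[25,0,0],[25,0,0],[20,0,0],[12,0,0],[8,0,0],[4,0,0],[0,0,0]],"yaw":[0,0,0,0,0,0,0,0,0,0,0,0]}' 60
python3 -m inch '{"dp":[[2,0,0],[2,0,0],[0,0,0]],"yaw":[0,0,0]}'
python3 -m inch '{"dp":[[2,0,0],[1,0,0],[0,0,0]],"yaw":[0,0,0]}'
python3 - <<'E'
from h import *
go(.4535,.370,-.010,-90)
s=cap('side')
cv2.imwrite('pics/e3.png',cv2.convertScaleAbs(cv2.resize(s['color'][280:400,190:350,::-1],None,fx=5,fy=5),alpha=2.5))
E
```

```text
time_s: 7.03
position: [0.4536, 0.3702, 0.0029]
tcp_rot: [[-0.001, 0.001, -1.0], [-0.0, -1.0, -0.001], [-1.0, 0.0, 0.001]]
force: [0.3, 0.4, -0.3]
opening: 0.687
time_s: 7.28
position: [0.4542, 0.3706, 0.0001]
tcp_rot: [[0.001, 0.001, -1.0], [0.001, -1.0, -0.001], [-1.0, -0.001, -0.001]]
force: [-0.4, 0.8, -0.1]
opening: 0.689
time_s: 7.53
position: [0.4537, 0.3703, -0.0035]
tcp_rot: [[0.0, 0.001, -1.0], [0.0, -1.0, -0.001], [-1.0, -0.0, -0.0]]
force: [-1.0, 0.3, 0.4]
opening: 0.692
t 7.5 pos [ 0.4537  0.3703 -0.0035] psi -89.92 tilt [-1. -0. -0.] tool d [6.5 0.3 0.2] yaw 0.08 F [-1.   0.3  0.4] op 60.2 j6 118.2
```

View pics/e3.png

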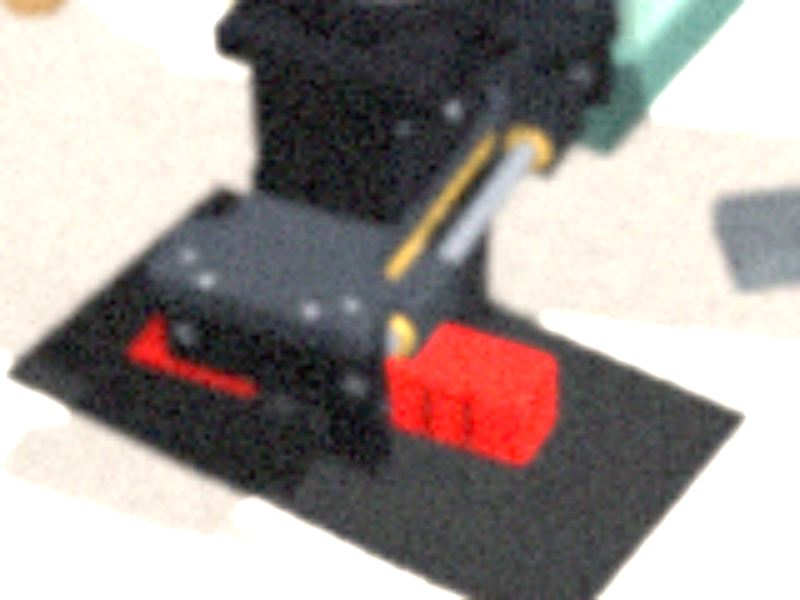

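```bash
python3 -m inch '{"dp":[[2,0,0],[1,0,0],[0,0,0]],"yaw":[0,0,0]}'
python3 -m inch '{"dp":[[1,0,0],[1,0,0],[0,0,0]],"yaw":[0,0,0]}'
python3 -m inch '{"dp":[[0,0,0],[0,0,0],[0,0,0],[0,0,0],[0,0,0],[0,0,0],[0,0,0],[0,0,0]],"yaw":[0,0,0,0,0,0,0,0]}' 10
```

```text
time_s: 7.83
position: [0.4536, 0.3702, -0.0068]
tcp_rot: [[-0.0, 0.001, -1.0], [-0.0, -1.0, -0.001], [-1.0, 0.0, 0.0]]
force: [-0.2, -0.3, 0.0]
opening: 0.69
time_s: 8.08
position: [0.4536, 0.3702, -0.0088]
tcp_rot: [[-0.0, 0.001, -1.0], [-0.0, -1.0, -0.001], [-1.0, 0.0, 0.0]]
force: [-0.2, 0.0, -0.2]
opening: 0.69
time_s: 8.75
position: [0.4538, 0.3703, -0.0085]
tcp_rot: [[0.0, 0.001, -1.0], [0.0, -1.0, -0.001], [-1.0, -0.0, -0.0]]
force: [0.3, 0.6, 0.9]
opening: 0.296
```

The opening is 25.8 mm, so the wedge is gripped; its underside is at TCP z + 12.5 mm. I'll lift, turn to heading +u and move to the right (-y) end.

```bash
python3 -m inch '{"dp":[[-5,0,0],[-15,0,0],[-25,0,0],[-30,0,0],[-30,0,0],[-30,0,0],[-25,0,0],[-15,0,0],[-5,0,0]],"yaw":[0,0,0,0,0,0,0,0,0]}'
python3 -m inch '{"dp":[[0,0,0],[0,0,0],[0,0,0],[0,0,0],[0,0,0],[0,0,0],[0,0,0],[0,0,0],[0,0,0],[0,0,0],[0,0,0],[0,0,0],[0,0,0],[0,0,0]],"yaw":[-4,-6.5,-6.5,-6.5,-6.5,-6.5,-6.5,-6.5,-6.5,-6.5,-6.5,-6.5,-4,-3.8]}'
python3 - <<'E'
from h import *
go(.4587,-.1488,.17,-6.7)
s=cap('side','s5.png');t=cap('top','t5.png')
E
```

```text
time_s: 9.5
position: [0.4551, 0.3711, 0.1748]
tcp_rot: [[0.005, 0.002, -1.0], [0.003, -1.0, -0.002], [-1.0, -0.003, -0.005]]
force: [-0.8, -0.2, -1.4]
opening: 0.298
time_s: 10.67
position: [0.4528, 0.3696, 0.1702]
tcp_rot: [[-0.003, 0.994, -0.112], [-0.001, -0.112, -0.994], [-1.0, -0.002, 0.002]]
force: [0.0, 0.4, -2.0]
opening: 0.296
t 10.7 pos [0.4528 0.3696 0.1702] psi -6.42 tilt [-1.    -0.002  0.002] tool d [  0.9  63.9 514.5] yaw 0.28 F [ 0.   0.4 -2. ] op 25.8 j6 34.7
```

View pics/s5.png

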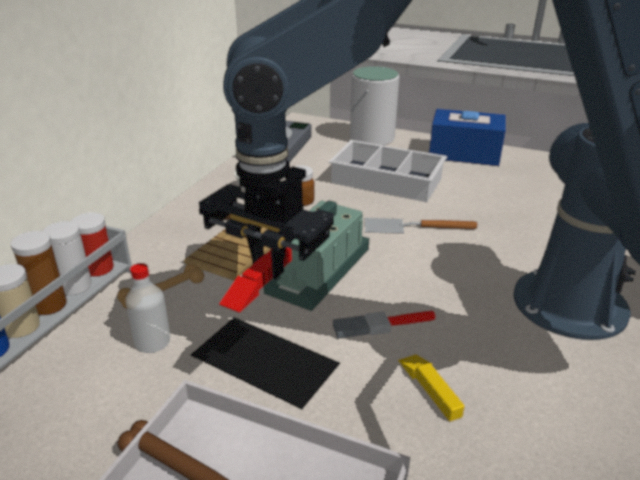

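The wedge is held level, tip toward the camera at (235,300). Next, travel to the right end.

```bash
python3 -m inch '{"dp":[[0,2,16],[0,4,34],[0,4,34],[0,4,34],[0,4,34],[0,4,34],[0,4,34],[0,4,34],[0,4,34],[0,4,34],[0,4,34],[0,4,34],[0,4,34],[0,4,34],[0,4,34],[0,6,22],[0,0,0]],"yaw":[0,0.3,0,0,0,0,0,0,0,0,0,0,0,0,0,0,0]}'
python3 -m inch '{"dp":[[15,0,0],[25,0,0],[30,0,0],[30,0,0],[20,0,0],[14,0,0],[8,0,0],[0,0,0]],"yaw":[0,0,0,0,0,0,0,0]}'
python3 - <<'E'
from h import *
go(.4587,-.1488,.0135,-6.7)
s=cap('side','s6.png');t=cap('top','t6.png')
cv2.imwrite('pics/e4.png',cv2.resize(t['color'][190:310,250:410,::-1],None,fx=5,fy=5))
E
```

```text
time_s: 12.18
position: [0.4573, -0.1529, 0.1715]
tcp_rot: [[0.003, 0.992, -0.127], [-0.003, -0.127, -0.992], [-1.0, 0.003, 0.003]]
force: [-0.1, -0.1, -1.5]
opening: 0.295
time_s: 12.85
position: [0.4544, -0.1465, 0.0278]
tcp_rot: [[-0.004, 0.993, -0.121], [0.002, -0.121, -0.993], [-1.0, -0.004, -0.002]]
force: [-0.4, -0.4, -0.4]
opening: 0.294
t 12.8 pos [ 0.4544 -0.1465  0.0278] psi -6.95 tilt [-1.    -0.004 -0.002] tool d [14.3  4.6  1.8] yaw -0.25 F [-0.4 -0.4 -0.4] op 25.6 j6 -24.4
```

View pics/e4.png

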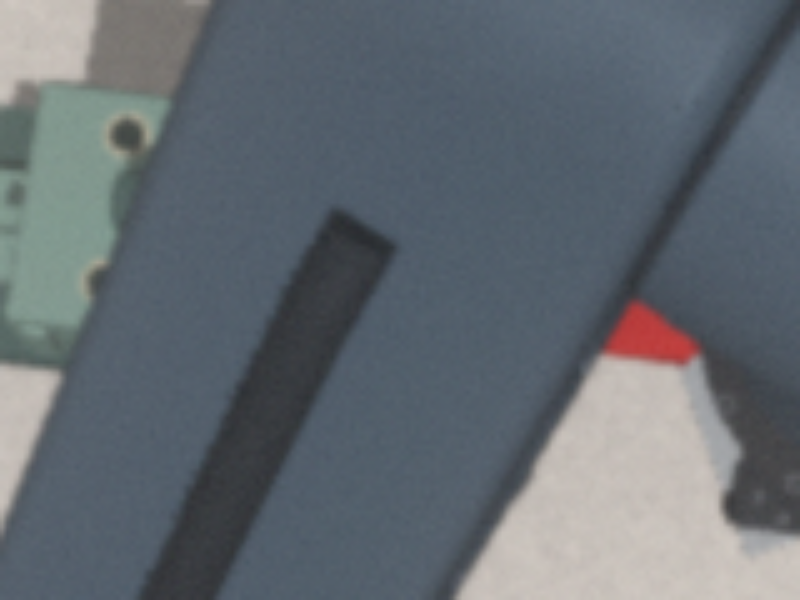

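View pics/s6.png

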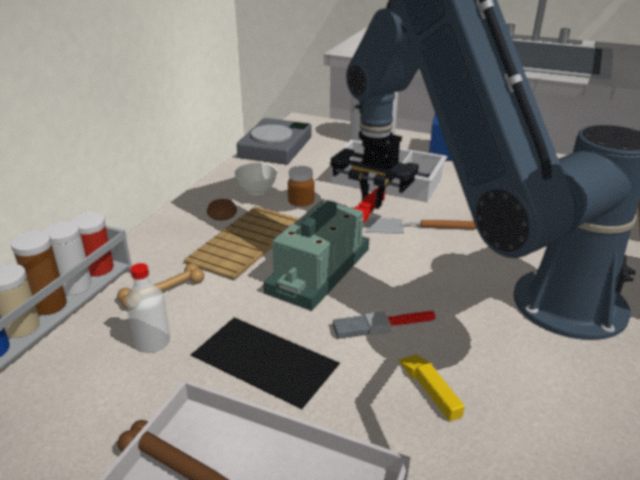

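```bash
python3 -m inch '{"dp":[[5,2.3,0],[5,2.2,0],[4,0,0],[0.8,0,0],[0,0,0],[0,0,0]],"yaw":[-0.25,0,0,0,0,0]}'
python3 -m inch '{"dp":[[0,0,-5],[0,0,-6],[0,0,-5],[0,0,-3],[0,0,0],[0,0,0]],"yaw":[0,0,0,0,0,0]}'
python3 - <<'E'
from h import *
go(.4616,-.1240,.0105,-6.7)
E
python3 -m inch '{"dp":[[0,0,-3],[0,0,-3],[0,0,-2],[0,0,0],[0,0,0]],"yaw":[0,0,0,0,0]}'
python3 - <<'E'
from h import *
go(.4616,-.1240,.0105,-6.7)
E
```

```text
time_s: 13.45
position: [0.46, -0.1482, 0.0147]
tcp_rot: [[-0.0, 0.993, -0.116], [0.0, -0.116, -0.993], [-1.0, -0.0, -0.0]]
force: [-0.3, -0.1, -1.4]
opening: 0.294
time_s: 13.95
position: [0.4624, -0.129, 0.0147]
tcp_rot: [[0.0, 0.993, -0.115], [-0.0, -0.115, -0.993], [-1.0, 0.0, 0.0]]
force: [-0.6, 0.1, -1.1]
opening: 0.296
t 13.9 pos [ 0.4624 -0.129   0.0147] psi -6.62 tilt [-1.  0.  0.] tool d [ 4.2 -1.3 -4.8] yaw 0.08 F [-0.6  0.1 -1.1] op 25.8 j6 -22.3
time_s: 14.37
position: [0.4633, -0.1214, 0.0144]
tcp_rot: [[0.0, 0.993, -0.116], [-0.0, -0.116, -0.993], [-1.0, 0.0, 0.0]]
force: [0.3, -0.1, -4.2]
opening: 0.294
t 14.4 pos [ 0.4633 -0.1214  0.0144] psi -6.67 tilt [-1.  0.  0.] tool d [ 3.9 -1.4  2.8] yaw 0.03 F [ 0.3 -0.1 -4.2] op 25.5 j6 -21.4
```

```bash
python3 -m inch '{"dp":[[1,0,0],[1,0,0],[0,0,0]],"yaw":[0,0,0]}'
python3 -m inch '{"dp":[[0.7,0,0],[0.7,0,0],[0,0,0]],"yaw":[0,0,0]}'
python3 -m inch '{"dp":[[0.4,0,0],[0.4,0,0],[0,0,0]],"yaw":[0,0,0]}'
```

```text
time_s: 14.62
position: [0.463, -0.1212, 0.0126]
tcp_rot: [[-0.001, 0.993, -0.117], [0.001, -0.117, -0.993], [-1.0, -0.001, -0.0]]
force: [1.2, 0.2, -1.2]
opening: 0.298
time_s: 14.87
position: [0.4631, -0.1214, 0.0112]
tcp_rot: [[-0.0, 0.993, -0.116], [0.0, -0.116, -0.993], [-1.0, -0.0, -0.0]]
force: [0.1, -1.0, -1.0]
opening: 0.298
time_s: 15.12
position: [0.4633, -0.1214, 0.0105]
tcp_rot: [[0.0, 0.993, -0.116], [-0.0, -0.116, -0.993], [-1.0, 0.0, -0.0]]
force: [-0.5, -0.8, -1.2]
opening: 0.294
```

```bash
python3 -m inch '{"dp":[[0.5,0,0],[0,0,0]],"yaw":[0,0]}'|grep -E "pos|force"
python3 -m inch '{"dp":[[0.5,0,0],[0,0,0]],"yaw":[0,0]}'|grep -E "pos|force"
```

```text
position: [0.4633, -0.1214, 0.0101]
force: [0.2, -0.3, 1.2]
position: [0.4633, -0.1215, 0.0097]
force: [-0.9, -0.8, 3.2]
```

```bash
python3 -m inch '{"dp":[[0,0,-3],[0,0,-3],[0,0,0]],"yaw":[0,0,0]}'|grep -E "pos|force"
```

```text
position: [0.4644, -0.1151, 0.0097]
force: [0.2, 0.2, 2.7]
```

```bash
for k in 1; do python3 -m inch '{"dp":[[0,0,-2],[0,0,0]],"yaw":[0,0]}'|grep -E "pos|force"; python3 -m inch '{"dp":[[0,0,-2],[0,0,0]],"yaw":[0,0]}'|grep -E "pos|force"; python3 -m inch '{"dp":[[0,0,-2],[0,0,0]],"yaw":[0,0]}'|grep -E "pos|force"; done
```

```text
position: [0.4647, -0.1136, 0.0096]
force: [0.8, -2.4, 3.4]
position: [0.4653, -0.113, 0.0097]
force: [-0.7, -8.1, 3.3]
position: [0.4659, -0.1123, 0.0098]
force: [-3.0, -12.9, 4.0]
```

```bash
for k in 1; do python3 -m inch '{"dp":[[0,0,-2],[0,0,0]],"yaw":[0,0]}'|grep -E "pos|force"; python3 -m inch '{"dp":[[0,0,-2],[0,0,0]],"yaw":[0,0]}'|grep -E "pos|force"; python3 -m inch '{"dp":[[0,0,-1],[0,0,0],[0,0,0]],"yaw":[0,0,0]}'|grep -E "pos|force|open"; done
```

```text
position: [0.4666, -0.1109, 0.0099]
force: [-1.6, -13.5, 3.7]
position: [0.4672, -0.1091, 0.01]
force: [-2.9, -12.8, 3.6]
position: [0.4675, -0.1085, 0.01]
force: [-2.7, -15.2, 2.8]
opening: 0.296
```

```bash
python3 -m inch '{"dp":[[0,-1,-1],[0,-1,-1],[0,0,0]],"yaw":[0,0,0]}'|grep -E "pos|force"; python3 - <<'E'
from h import *
go(.4630,-.1065,.0100,-6.7)
s=cap('side');
cv2.imwrite('pics/e5.png',cv2.resize(s['color'][190:310,250:410,::-1],None,fx=5,fy=5))
E
```

```text
position: [0.4673, -0.1071, 0.0102]
force: [-0.4, -15.1, 2.3]
t 17.0 pos [ 0.4673 -0.1071  0.0102] psi -6.58 tilt [-1.     0.009  0.006] tool d [ 0.1 -4.3 -0.1] yaw 0.12 F [ -0.4 -15.1   2.3] op 25.9 j6 -19.3
```

View pics/e5.png

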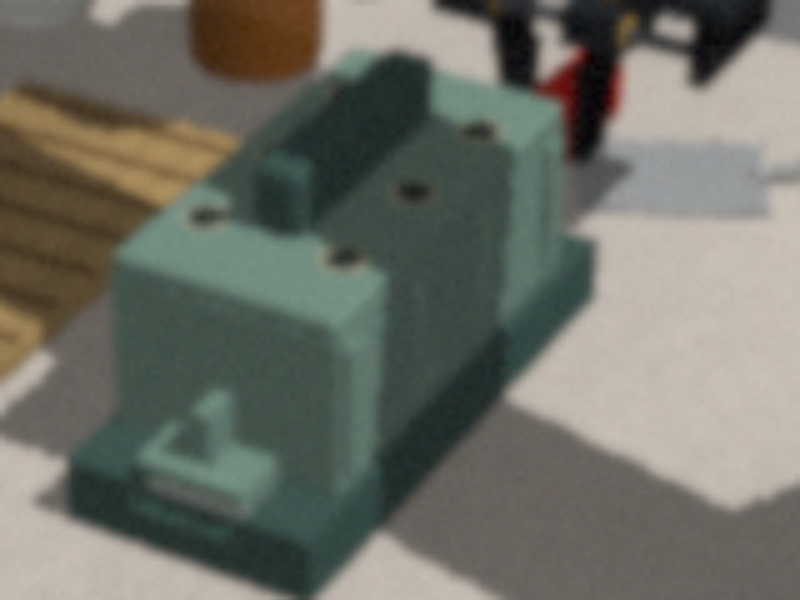

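```bash
cat >> h.py <<'E'
def lift(fn=None):
    "vertical shift in mm of the hood holes since the start picture (side view)"
    c=cap('side',fn);ref=cv2.imread('pics/side0.png');a=cv2.cvtColor(c['color'],cv2.COLOR_RGB2GRAY);b=cv2.cvtColor(ref,cv2.COLOR_BGR2GRAY)
    for n,(x,y) in {'LB':(302,117),'LF':(375,139),'MF':(413,104),'RF':(449,71)}.items():
        u,v=x/2.7+180,y/2.7+190
        p=onz(c,u,v,.111); k=np.linalg.norm(proj(c,p+[0,0,.01])-proj(c,p))/10
        def blob(im):
            f=8;w=11;P=cv2.resize(cv2.getRectSubPix(im,(2*w+1,2*w+1),(u,v)),None,fx=f,fy=f,interpolation=cv2.INTER_CUBIC).astype(float)
            bg=np.percentile(P,60);lo=P[60:124,60:124].min();m=np.clip((bg+lo)/2-P,0,None)
            lab=cv2.connectedComponentsWithStats((m>0).astype(np.uint8))
            cen=lab[3][1:];ar=lab[2][1:,4];d=[np.hypot(*(q-92)) if A>150 else 1e9 for q,A in zip(cen,ar)];j=int(np.argmin(d))+1
            ys,xs=np.nonzero(lab[1]==j);W=m[ys,xs];return np.array([(xs*W).sum(),(ys*W).sum()])/W.sum()/f
        d=blob(a)-blob(b);print(n,'dpx',d.round(2),'lift mm',round(-d[1]/k,1))
E
python3 -c "
from h import *
lift()"
python3 -m inch '{"dp":[[0,-1,-1],[0,-1,-1],[0,0,0]],"yaw":[0,0,0]}'|grep -E "pos|force"; python3 -c "
from h import *
lift()"
```

```text
LB dpx [-1.   -1.85] lift mm 4.2
LF dpx [ 0.8  -5.24] lift mm 11.7
MF dpx [-0.38 -0.3 ] lift mm 0.7
RF dpx [-3.82  4.91] lift mm -11.5
position: [0.4667, -0.1053, 0.0103]
force: [1.1, -14.8, 2.3]
LB dpx [-1.17 -1.82] lift mm 4.1
LF dpx [ 1.02 -5.1 ] lift mm 11.4
MF dpx [-0.31 -0.37] lift mm 0.8
RF dpx [-3.8   4.88] lift mm -11.4
```

```bash
cat >> h.py <<'E'
def lift(fn=None):
    c=cap('side',fn);ref=cv2.imread('pics/side0.png');a=cv2.cvtColor(c['color'],cv2.COLOR_RGB2GRAY);b=cv2.cvtColor(ref,cv2.COLOR_BGR2GRAY)
    for n,(x,y) in {'LB':(302,117),'LF':(375,139),'MF':(413,104),'RF':(449,71)}.items():
        u,v=x/2.7+180,y/2.7+190;f=6
        p=onz(c,u,v,.111); k=np.linalg.norm(proj(c,p+[0,0,.01])-proj(c,p))/10
        g=lambda im,w:cv2.resize(cv2.getRectSubPix(im,(2*w+1,2*w+1),(u,v)),None,fx=f,fy=f,interpolation=cv2.INTER_CUBIC)
        r=cv2.matchTemplate(g(a,15),g(b,5),cv2.TM_CCOEFF_NORMED);m=np.unravel_index(r.argmax(),r.shape)
        d=(np.array(m[::-1])/f-10);print(n,'dpx',d.round(2),'lift mm',round(-d[1]/k,1),'cc',round(r.max(),2))
E
python3 -c "
from h import *
lift('s7.png')"
```

```text
LB dpx [-0.67  0.17] lift mm -0.4 cc 0.96
LF dpx [ 0.17 -0.67] lift mm 1.5 cc 0.52
MF dpx [-0.17 -0.5 ] lift mm 1.1 cc 0.98
RF dpx [-0.67  0.  ] lift mm -0.0 cc 0.48
```

The middle hole rose about 1.1 mm. Insertion says the right end is about 3.5 mm up. I'll withdraw and go to the left end.

```bash
python3 -m inch '{"dp":[[0,0,8],[0,0,15],[0,0,20],[0,0,10],[-15,0,0],[-30,0,0],[-30,0,0],[-30,0,0],[-30,0,0],[-20,0,0],[-10,0,0],[0,0,0]],"yaw":[0,0,0,0,0,0,0,0,0,0,0,0]}'|grep -E "pos|force|open"
python3 -c "
from h import *
go(.5144,.3259,.18,-6.7);lift()"
```

```text
position: [0.4563, -0.1528, 0.1764]
force: [0.3, 0.1, -1.3]
opening: 0.298
t 18.5 pos [ 0.4563 -0.1528  0.1764] psi -6.66 tilt [-1.     0.004  0.001] tool d [  -4.3    2.2 -482.2] yaw 0.04 F [ 0.3  0.1 -1.3] op 26.0 j6 -25.2
LB dpx [-0.83  0.17] lift mm -0.4 cc 0.84
LF dpx [ 0.17 -0.83] lift mm 1.9 cc 0.53
MF dpx [-0.17 -0.33] lift mm 0.8 cc 0.98
RF dpx [-1.   -0.17] lift mm 0.4 cc 0.5
```

```bash
python3 -m inch '{"dp":[[-4,0,-15],[0,0,-32],[0,0,-33],[0,0,-33],[0,0,-33],[0,0,-33],[0,0,-33],[0,0,-33],[0,0,-33],[0,0,-33],[0,0,-33],[0,0,-33],[0,0,-33],[0,0,-33],[0,0,-33],[0,2,-22],[0,0,-10],[0,0,0]],"yaw":[0,0,0,0,0,0,0,0,0,0,0,0,0,0,0,0,0,0]}'|grep -E "pos|force|open"
python3 -m inch '{"dp":[[0,0,0],[0,0,0],[0,0,0],[0,0,0],[0,0,0],[0,0,0],[0,0,0],[0,0,0],[0,0,0],[0,0,0],[0,0,0],[0,0,0],[0,0,0]],"yaw":[-7,-7,-7,-7,-7,-7,-7,-7,-7,-7,-7,-7,-7]}'|grep -E "pos|force|open"
python3 -m inch '{"dp":[[0,0,0],[0,0,0],[0,0,0],[0,0,0],[0,0,0],[0,0,0],[0,0,0],[0,0,0],[0,0,0],[0,0,0],[0,0,0],[0,0,0],[0,0,0],[0,0,0],[0,0,0]],"yaw":[-7,-7,-7,-7,-7,-7,-7,-7,-7,-7,-7,-7,-5,0,0]}'|grep -E "pos|force|open"
python3 -c "
from h import *
go(.5144,.3259,.0150,173.3);lift()
print(bot.read_state()['joint_positions'])
s=cap('side','s8.png')"
```

```text
position: [0.5153, 0.3531, 0.1762]
force: [-0.4, -0.5, -0.7]
opening: 0.295
position: [0.5155, 0.3491, 0.1773]
force: [-0.3, -0.4, -1.0]
opening: 0.297
position: [0.5159, 0.3498, 0.1776]
force: [-0.2, -0.3, -1.0]
opening: 0.296
t 22.4 pos [0.5159 0.3498 0.1776] psi 173.11 tilt [-1.     0.002 -0.002] tool d [162.6  -1.8 -23.6] yaw -0.19 F [-0.2 -0.3 -1. ] op 25.7 j6 -149.2
LB dpx [-0.5  0. ] lift mm -0.0 cc 0.99
LF dpx [-0.33  0.  ] lift mm -0.0 cc 0.99
MF dpx [-0.17 -0.33] lift mm 0.8 cc 0.99
RF dpx [-0.33 -0.83] lift mm 2.0 cc 0.99
[ 2.39162720e+01  3.20030052e+01  8.38481942e+01 -1.61096680e-02
  6.42689964e+01 -1.49211155e+02]
```

View pics/s8.png

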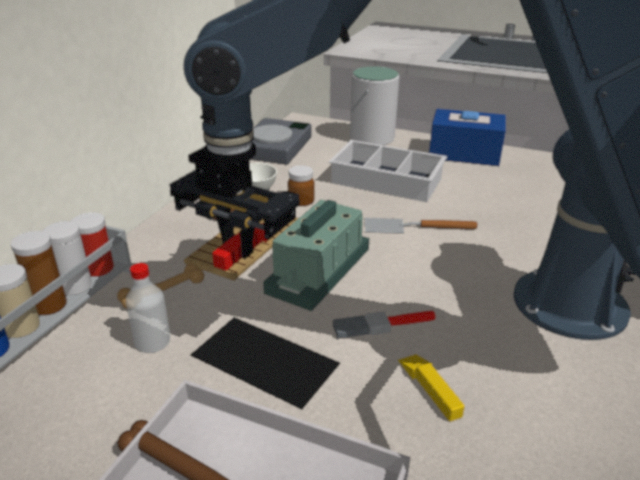

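```bash
python3 -m inch '{"dp":[[15,-1,0],[30,-1,0],[30,0,0],[30,0,0],[25,0,0],[18,0,0],[10,0,0],[5,0,0],[2,0,0],[0,0,0],[0,0,0]],"yaw":[-0.2,0,0,0,0,0,0,0,0,0,0]}'|grep -E "pos|force|open"
python3 -m inch '{"dp":[[0,0,-10],[0,0,-15],[0,0,-12],[0,0,-6],[0,0,0],[0,0,0]],"yaw":[0,0,0,0,0,0]}'|grep -E "pos|force|open"
python3 -c "
from h import *
go(.5114,.3010,.0105,173.3)
s=cap('side');
cv2.imwrite('pics/e6.png',cv2.resize(s['color'][210:330,200:360,::-1],None,fx=5,fy=5))"
```

```text
position: [0.5195, 0.3518, 0.0147]
force: [-0.1, 0.3, -1.1]
opening: 0.297
position: [0.5141, 0.3083, 0.0139]
force: [0.1, 0.4, -1.5]
opening: 0.297
t 23.9 pos [0.5141 0.3083 0.0139] psi 173.45 tilt [-1.    -0.001  0.001] tool d [ 3.4  1.9 -7.5] yaw 0.15 F [ 0.1  0.4 -1.5] op 25.9 j6 -153.2
```

View pics/e6.png

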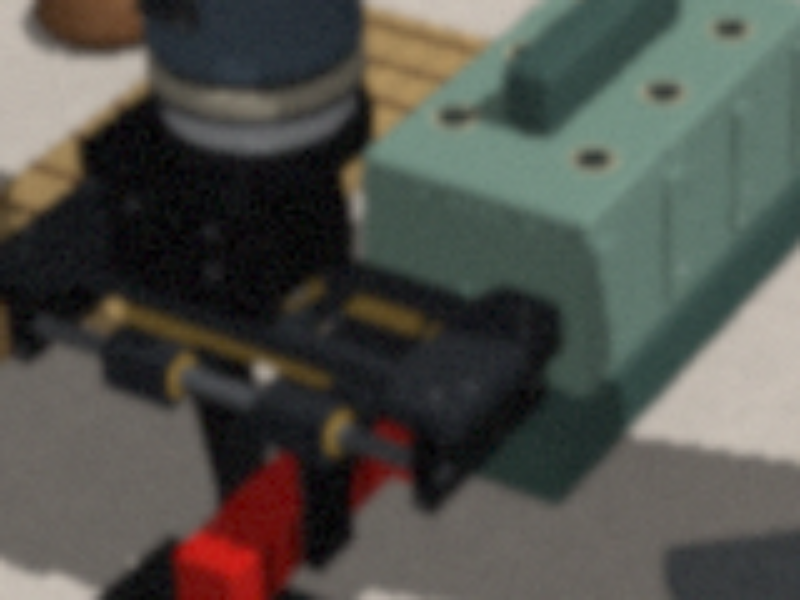

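```bash
python3 -m inch '{"dp":[[1.4,2,0],[0,0,-5],[0,0,-6],[0,0,0],[0,0,0]],"yaw":[0.15,0,0,0,0]}'|grep -E "pos|force|open"
python3 -m inch '{"dp":[[0.8,0,0],[0.8,0,0],[0,0,0]],"yaw":[0,0,0]}'|grep -E "pos|force"
python3 -m inch '{"dp":[[0.5,0,0],[0,0,0]],"yaw":[0,0]}'|grep -E "pos|force"
python3 -m inch '{"dp":[[0.5,0,0],[0,0,0]],"yaw":[0,0]}'|grep -E "pos|force"
python3 -c "
from h import *
go(.5114,.3010,.0105,173.3)"
```

```text
position: [0.5101, 0.2976, 0.0118]
force: [0.1, -0.3, -2.5]
opening: 0.293
position: [0.5104, 0.298, 0.0104]
force: [-0.5, -0.2, -1.6]
position: [0.5105, 0.298, 0.01]
force: [-0.8, 0.0, -0.8]
position: [0.5106, 0.2981, 0.0097]
force: [-0.4, 0.4, 1.7]
t 24.9 pos [0.5106 0.2981 0.0097] psi 173.39 tilt [-1. -0.  0.] tool d [-0.8 -0.5  3. ] yaw 0.09 F [-0.4  0.4  1.7] op 26.0 j6 -153.9
```

```bash
python3 -m inch '{"dp":[[0,0,-2.5],[0,0,-2.5],[0,0,0]],"yaw":[0,0,0]}'|grep -E "pos|force"
python3 -m inch '{"dp":[[0,0,-2],[0,0,0]],"yaw":[0,0]}'|grep -E "pos|force"
python3 -m inch '{"dp":[[0,0,-2],[0,0,0]],"yaw":[0,0]}'|grep -E "pos|force"
python3 -m inch '{"dp":[[0,0,-2],[0,0,0]],"yaw":[0,0]}'|grep -E "pos|force"
python3 -m inch '{"dp":[[0,0,-2],[0,0,0]],"yaw":[0,0]}'|grep -E "pos|force"
python3 -c "
from h import *
go(.5114,.3010,.0100,173.3)
lift()"
```

```text
position: [0.5104, 0.2933, 0.0098]
force: [0.7, 1.7, 0.9]
position: [0.5107, 0.2929, 0.0101]
force: [0.2, 7.6, 1.2]
position: [0.5111, 0.2925, 0.0104]
force: [0.3, 12.3, 1.3]
position: [0.5113, 0.2911, 0.0105]
force: [0.5, 12.1, 1.7]
position: [0.5115, 0.2893, 0.0106]
force: [1.4, 11.8, 0.8]
t 25.9 pos [0.5115 0.2893 0.0106] psi 173.22 tilt [-1.    -0.006  0.008] tool d [ 0.7  1.5 11.6] yaw -0.08 F [ 1.4 11.8  0.8] op 25.9 j6 -155.1
LB dpx [-0.17 -0.67] lift mm 1.5 cc 0.99
LF dpx [ 0.   -0.67] lift mm 1.5 cc 0.99
MF dpx [ 0.   -0.83] lift mm 1.9 cc 0.99
RF dpx [-0.33 -0.83] lift mm 2.0 cc 0.98
```

```bash
python3 -m inch '{"dp":[[0,0.5,-2],[0,0,0]],"yaw":[0,0]}'|grep -E "pos|force"
python3 -m inch '{"dp":[[0,0.5,-2],[0,0,0]],"yaw":[0,0]}'|grep -E "pos|force"
python3 -m inch '{"dp":[[0,0.5,-1.5],[0,0,0],[0,0,0]],"yaw":[0,0,0]}'|grep -E "pos|force"
python3 -c "
from h import *
go(.5114,.3010,.0100,173.3)
lift()"
```

```text
position: [0.5114, 0.2875, 0.0106]
force: [2.1, 12.6, 0.3]
position: [0.511, 0.2854, 0.0107]
force: [2.3, 12.1, 0.2]
position: [0.5105, 0.2839, 0.0106]
force: [1.7, 12.5, 0.2]
t 26.5 pos [0.5105 0.2839 0.0106] psi 173.28 tilt [-1.    -0.008  0.008] tool d [ 0.7  1.1 17.1] yaw -0.02 F [ 1.7 12.5  0.2] op 25.9 j6 -155.6
LB dpx [ 0.17 -1.5 ] lift mm 3.4 cc 0.99
LF dpx [ 0.17 -1.5 ] lift mm 3.4 cc 0.99
MF dpx [ 0.33 -1.33] lift mm 3.1 cc 0.99
RF dpx [ 0.   -1.17] lift mm 2.7 cc 0.98
```

```bash
python3 -m inch '{"dp":[[0,0,8],[0,0,15],[0,0,20],[0,0,15],[0,0,5],[-15,0,0],[-30,0,0],[-30,0,0],[-30,0,0],[-30,0,0],[-22,0,0],[-10,0,0],[0,0,0]],"yaw":[0,0,0,0,0,0,0,0,0,0,0,0,0]}'|grep -E "pos|force|open"
python3 -m inch '{"dp":[[0,0,0],[0,0,0],[0,0,0],[0,0,0],[0,0,0],[0,0,0],[0,0,0],[0,0,0],[0,0,0],[0,0,0],[0,0,0],[0,0,0],[0,0,0]],"yaw":[7,7,7,7,7,7,7,7,7,7,7,7,7]}'|grep -E "pos|force|open"
python3 -m inch '{"dp":[[0,0,0],[0,0,0],[0,0,0],[0,0,0],[0,0,0],[0,0,0],[0,0,0],[0,0,0],[0,0,0],[0,0,0],[0,0,0],[0,0,0],[0,0,0],[0,0,0]],"yaw":[7,7,7,7,7,7,7,7,7,7,7,7,5,0]}'|grep -E "pos|force|open"
python3 -c "
from h import *
go(.459,-.1488,.18,-6.7);lift()"
```

```text
position: [0.5152, 0.3427, 0.1787]
force: [1.0, 0.8, -0.9]
opening: 0.3
position: [0.5124, 0.3414, 0.1735]
force: [-0.3, -0.3, -0.7]
opening: 0.297
position: [0.5125, 0.3415, 0.1737]
force: [0.2, -0.4, -1.1]
opening: 0.291
t 29.9 pos [0.5125 0.3415 0.1737] psi -6.71 tilt [-1.    -0.004  0.003] tool d [ -4.9   4.1 493.2] yaw -0.01 F [ 0.2 -0.4 -1.1] op 25.3 j6 30.0
LB dpx [ 0.83 -1.17] lift mm 2.6 cc 0.9
LF dpx [ 0.17 -1.33] lift mm 3.0 cc 0.99
MF dpx [ 0.17 -1.17] lift mm 2.7 cc 0.98
RF dpx [ 0.   -1.17] lift mm 2.7 cc 0.98
```

```bash
python3 -m inch '{"dp":[[0,2,15],[0,2,32],[0,0,33],[0,0,33],[0,0,33],[0,0,33],[0,0,33],[0,0,33],[0,0,33],[0,0,33],[0,0,33],[0,0,33],[0,0,33],[0,0,33],[0,0,33],[0,0,22],[0,0,0]],"yaw":[0,0,0,0,0,0,0,0,0,0,0,0,0,0,0,0,0]}'|grep -E "pos|force|open"
python3 -m inch '{"dp":[[15,0,0],[30,0,0],[30,0,0],[30,0,0],[25,0,0],[16,0,0],[8,0,0],[3,0,0],[0,0,0],[0,0,0]],"yaw":[0,0,0,0,0,0,0,0,0,0]}'|grep -E "pos|force|open"
python3 -c "
from h import *
go(.4616,-.1240,.0125,-6.7)"
```

```text
position: [0.4602, -0.1578, 0.1763]
force: [0.9, 0.3, -0.7]
opening: 0.295
position: [0.461, -0.153, 0.0201]
force: [-0.1, 0.9, -0.5]
opening: 0.297
t 32.2 pos [ 0.461  -0.153   0.0201] psi -6.59 tilt [-1.     0.001  0.001] tool d [  7.6  -2.8 -28.9] yaw 0.11 F [-0.1  0.9 -0.5] op 25.8 j6 -25.0
```

```bash
python3 -m inch '{"dp":[[4,-2,0],[3.5,-1.5,0],[0,0,0],[0,0,-10],[0,0,-12],[0,0,-8],[0,0,-3],[0,0,0],[0,0,0]],"yaw":[0.1,0,0,0,0,0,0,0,0]}'|grep -E "pos|force|open"
python3 -m inch '{"dp":[[1,0,0],[1,0,0],[0,0,0]],"yaw":[0,0,0]}'|grep -E "pos|force|open"
python3 -m inch '{"dp":[[0.5,0,0],[0,0,0]],"yaw":[0,0]}'|grep -E "pos|force|open"
python3 -c "
from h import *
go(.4616,-.1240,.01,-6.7)"
```

```text
position: [0.4612, -0.1191, 0.012]
force: [-0.2, 0.2, -0.8]
opening: 0.295
position: [0.4612, -0.12, 0.0098]
force: [0.0, 0.1, 0.5]
opening: 0.295
position: [0.4612, -0.12, 0.0095]
force: [0.3, -1.4, 1.5]
opening: 0.292
t 33.3 pos [ 0.4612 -0.12    0.0095] psi -6.76 tilt [-1.  0.  0.] tool d [-0.5  0.9  3.9] yaw -0.06 F [ 0.3 -1.4  1.5] op 25.4 j6 -21.3
```

```bash
python3 -m inch '{"dp":[[0,0,-4],[0,0,-4],[0,0,-3],[0,0,0]],"yaw":[0,0,0,0]}'|grep -E "pos|force"
python3 -m inch '{"dp":[[0,-0.5,-2],[0,0,0]],"yaw":[0,0]}'|grep -E "pos|force"
python3 -m inch '{"dp":[[0,-0.5,-2],[0,0,0]],"yaw":[0,0]}'|grep -E "pos|force"
python3 -m inch '{"dp":[[0,-0.5,-2],[0,0,0]],"yaw":[0,0]}'|grep -E "pos|force"
python3 -m inch '{"dp":[[0,-0.5,-2],[0,0,0]],"yaw":[0,0]}'|grep -E "pos|force"
python3 -c "
from h import *
go(.4616,-.1240,.01,-6.7);lift()"
```

```text
position: [0.4624, -0.108, 0.0096]
force: [-0.1, 0.9, 1.5]
position: [0.4627, -0.1072, 0.0097]
force: [-0.5, -3.7, 2.1]
position: [0.463, -0.1065, 0.0098]
force: [-1.2, -9.7, 2.6]
position: [0.4635, -0.1056, 0.01]
force: [-1.3, -11.2, 3.3]
position: [0.4637, -0.1039, 0.01]
force: [-0.5, -11.2, 3.2]
t 34.3 pos [ 0.4637 -0.1039  0.01  ] psi -6.63 tilt [-1.     0.006  0.004] tool d [ 0.1  0.2 20.3] yaw 0.07 F [ -0.5 -11.2   3.2] op 25.9 j6 -19.2
LB dpx [-0.33 -1.  ] lift mm 2.3 cc 0.92
LF dpx [ 0.5 -2. ] lift mm 4.5 cc 0.53
MF dpx [ 0.  -1.5] lift mm 3.4 cc 0.99
RF dpx [-0.67 -0.5 ] lift mm 1.2 cc 0.47
```

```bash
python3 -m inch '{"dp":[[0,-0.3,-2],[0,0,0]],"yaw":[0,0]}'|grep -E "pos|force"
python3 -m inch '{"dp":[[0,-0.3,-2],[0,0,0]],"yaw":[0,0]}'|grep -E "pos|force"
python3 -c "
from h import *
lift()"
```

```text
position: [0.4637, -0.1014, 0.01]
force: [0.2, -8.6, 2.9]
position: [0.4623, -0.0974, 0.0098]
force: [1.3, -0.6, 3.2]
LB dpx [-0.67 -1.  ] lift mm 2.3 cc 0.91
LF dpx [ 0.17 -2.  ] lift mm 4.5 cc 0.52
MF dpx [-0.33 -1.67] lift mm 3.8 cc 0.98
RF dpx [-1.   -1.17] lift mm 2.7 cc 0.47
```

The right end let go: the push force fell to 0 at about 6 mm. I'll withdraw and go to the left end.

```bash
python3 -m inch '{"dp":[[0,0,8],[0,0,15],[0,0,20],[0,0,14],[0,0,4],[-15,0,0],[-30,0,0],[-30,0,0],[-30,0,0],[-30,0,0],[-20,0,0],[-12,0,0],[0,0,0]],"yaw":[0,0,0,0,0,0,0,0,0,0,0,0,0]}'|grep -E "pos|force|open"
python3 -m inch '{"dp":[[0,1,-15],[0,1,-32],[0,0,-33],[0,0,-33],[0,0,-33],[0,0,-33],[0,0,-33],[0,0,-33],[0,0,-33],[0,0,-33],[0,0,-33],[0,0,-33],[0,0,-33],[0,0,-33],[0,0,-33],[0,0,-28],[0,0,0]],"yaw":[0,0,0,0,0,0,0,0,0,0,0,0,0,0,0,0,0]}'|grep -E "pos|force|open"
python3 -m inch '{"dp":[[0,0,0],[0,0,0],[0,0,0],[0,0,0],[0,0,0],[0,0,0],[0,0,0],[0,0,0],[0,0,0],[0,0,0],[0,0,0],[0,0,0],[0,0,0]],"yaw":[-7,-7,-7,-7,-7,-7,-7,-7,-7,-7,-7,-7,-7]}'|grep -E "pos|force|open"
python3 -m inch '{"dp":[[0,0,0],[0,0,0],[0,0,0],[0,0,0],[0,0,0],[0,0,0],[0,0,0],[0,0,0],[0,0,0],[0,0,0],[0,0,0],[0,0,0],[0,0,0],[0,0,0],[0,0,0]],"yaw":[-7,-7,-7,-7,-7,-7,-7,-7,-7,-7,-7,-7,-5,0,0]}'|grep -E "pos|force|open"
python3 -c "
from h import *
go(.5144,.3259,.0125,173.3);lift()"
```

```text
position: [0.4547, -0.157, 0.1785]
force: [-0.2, 0.1, -1.7]
opening: 0.296
position: [0.5138, 0.3482, 0.1742]
force: [1.1, 0.0, -1.0]
opening: 0.297
position: [0.5131, 0.3421, 0.1742]
force: [0.1, 1.0, -1.7]
opening: 0.296
position: [0.5136, 0.3424, 0.1748]
force: [-0.3, 0.1, -1.5]
opening: 0.293
t 39.6 pos [0.5136 0.3424 0.1748] psi 173.14 tilt [-1.     0.003 -0.002] tool d [162.3  -3.3 -16. ] yaw -0.16 F [-0.3  0.1 -1.5] op 25.5 j6 -149.8
LB dpx [ 0. -1.] lift mm 2.3 cc 0.95
LF dpx [-0.33 -1.17] lift mm 2.6 cc 0.99
MF dpx [-0.33 -1.83] lift mm 4.2 cc 0.99
RF dpx [-0.5  -2.17] lift mm 5.1 cc 0.99
```

```bash
python3 -m inch '{"dp":[[15,-2,0],[30,-1,0],[30,0,0],[30,0,0],[25,0,0],[18,0,0],[9,0,0],[5,0,0],[0,0,0],[0,0,0]],"yaw":[-0.2,0,0,0,0,0,0,0,0,0]}'|grep -E "pos|force|open"
python3 -m inch '{"dp":[[0,0,-8],[0,0,-12],[0,0,-10],[0,0,-6],[0,0,0],[0,0,0]],"yaw":[0,0,0,0,0,0]}'|grep -E "pos|force|open"
python3 -c "
from h import *
go(.5114,.3010,.0105,173.3)"
```

```text
position: [0.5186, 0.3432, 0.0152]
force: [-0.1, -0.3, -0.3]
opening: 0.291
position: [0.5141, 0.3064, 0.0148]
force: [0.9, 0.2, -1.1]
opening: 0.296
t 41.0 pos [0.5141 0.3064 0.0148] psi 173.39 tilt [-1. -0.  0.] tool d [ 4.3  2.1 -5.7] yaw 0.09 F [ 0.9  0.2 -1.1] op 25.8 j6 -153.3
```

```bash
python3 -m inch '{"dp":[[1.2,1,0],[1.2,1.2,0],[0,0,0],[0,0,-4],[0,0,-4],[0,0,0]],"yaw":[0.1,0,0,0,0,0]}'|grep -E "pos|force|open"
python3 -m inch '{"dp":[[1,0,0],[1,0,0],[0,0,0]],"yaw":[0,0,0]}'|grep -E "pos|force"
python3 -m inch '{"dp":[[0.6,0,0],[0,0,0]],"yaw":[0,0]}'|grep -E "pos|force"
python3 -m inch '{"dp":[[0,0,-2.5],[0,0,-2.5],[0,0,0]],"yaw":[0,0,0]}'|grep -E "pos|force"
python3 -m inch '{"dp":[[0,0,-2],[0,0,-2],[0,0,0]],"yaw":[0,0,0]}'|grep -E "pos|force"
python3 -c "
from h import *
go(.5114,.3010,.0105,173.3)"
```

```text
position: [0.5103, 0.2987, 0.0119]
force: [0.4, 0.3, -1.0]
opening: 0.297
position: [0.5108, 0.2994, 0.01]
force: [0.2, 0.0, -0.4]
position: [0.5109, 0.2995, 0.0096]
force: [0.0, 0.4, 0.9]
position: [0.5104, 0.2941, 0.0097]
force: [-0.2, 0.0, 1.5]
position: [0.5098, 0.2901, 0.0096]
force: [0.5, -0.6, 2.5]
t 42.4 pos [0.5098 0.2901 0.0096] psi 173.38 tilt [-1. -0. -0.] tool d [-0.9 -0.3 11. ] yaw 0.08 F [ 0.5 -0.6  2.5] op 26.0 j6 -154.6
```

```bash
python3 -m inch '{"dp":[[0,0.3,-2],[0,0,0]],"yaw":[0,0]}'|grep -E "pos|force"
python3 -m inch '{"dp":[[0,0.3,-2],[0,0,0]],"yaw":[0,0]}'|grep -E "pos|force"
python3 -m inch '{"dp":[[0,0.3,-2],[0,0,0]],"yaw":[0,0]}'|grep -E "pos|force"
python3 -m inch '{"dp":[[0,0.3,-2],[0,0,0]],"yaw":[0,0]}'|grep -E "pos|force"
python3 -m inch '{"dp":[[0,0.3,-2],[0,0,0]],"yaw":[0,0]}'|grep -E "pos|force"
python3 -c "
from h import *
go(.5114,.3010,.0105,173.3);lift()"
```

```text
position: [0.5093, 0.2883, 0.0096]
force: [0.2, 0.4, 2.1]
position: [0.5091, 0.287, 0.0097]
force: [0.5, 2.9, 2.6]
position: [0.5092, 0.2863, 0.0099]
force: [0.8, 6.7, 2.7]
position: [0.5095, 0.2858, 0.0102]
force: [0.6, 11.3, 2.1]
position: [0.5093, 0.284, 0.0103]
force: [1.5, 9.9, 2.1]
t 43.2 pos [0.5093 0.284  0.0103] psi 173.27 tilt [-1.    -0.005  0.006] tool d [-0.1 -0.1 17.1] yaw -0.03 F [1.5 9.9 2.1] op 25.8 j6 -155.5
LB dpx [ 0.   -1.67] lift mm 3.8 cc 0.99
LF dpx [ 0.   -1.67] lift mm 3.7 cc 0.99
MF dpx [ 0. -2.] lift mm 4.6 cc 1.0
RF dpx [-0.17 -2.33] lift mm 5.5 cc 0.98
```

```bash
python3 -m inch '{"dp":[[0,0.3,-2],[0,0,0]],"yaw":[0,0]}'|grep -E "pos|force"
python3 -m inch '{"dp":[[0,0.3,-2],[0,0,0]],"yaw":[0,0]}'|grep -E "pos|force"
python3 -m inch '{"dp":[[0,0.3,-1.5],[0,0,0]],"yaw":[0,0]}'|grep -E "pos|force"
python3 -c "
from h import *
go(.5114,.3010,.0105,173.3);lift()"
```

```text
position: [0.5087, 0.2816, 0.0102]
force: [2.1, 6.4, 2.0]
position: [0.5073, 0.2781, 0.0099]
force: [1.9, 1.5, 1.9]
position: [0.5059, 0.2754, 0.0097]
force: [0.6, 3.0, 3.9]
t 43.8 pos [0.5059 0.2754 0.0097] psi 173.4 tilt [-1.    -0.001  0.   ] tool d [-0.8 -2.5 26.1] yaw 0.1 F [0.6 3.  3.9] op 25.9 j6 -155.9
LB dpx [ 1.67 -3.33] lift mm 7.6 cc 0.8
LF dpx [ 0.5  -3.17] lift mm 7.1 cc 0.99
MF dpx [ 0.5 -3. ] lift mm 6.9 cc 0.99
RF dpx [ 0.33 -3.  ] lift mm 7.0 cc 0.98
```

Both ends are free at about 7 mm. Now the wedge goes back to its mat: withdraw, lift, turn back.

```bash
python3 -m inch '{"dp":[[0,0,8],[0,0,15],[0,0,20],[0,0,20],[0,0,10],[-15,0,0],[-30,0,0],[-30,0,0],[-30,0,0],[-20,0,0],[-10,0,0],[0,0,0]],"yaw":[0,0,0,0,0,0,0,0,0,0,0,0]}'|grep -E "pos|force|open"
python3 -m inch '{"dp":[[0,0,0],[0,0,0],[0,0,0],[0,0,0],[0,0,0],[0,0,0],[0,0,0],[0,0,0],[0,0,0],[0,0,0],[0,0,0],[0,0,0],[0,0,0],[0,0,0],[0,0,0],[0,0,0],[0,0,0],[0,0,0],[0,0,0],[0,0,0]],"yaw":[7,7,7,7,7,7,7,7,7,7,7,7,7,7,7,7,7,7,7,7]}'|grep -E "pos|force|open"
python3 -m inch '{"dp":[[0,0,0],[0,0,0],[0,0,0],[0,0,0],[0,0,0],[0,0,0],[0,0,0],[0,0,0],[0,0,0],[0,0,0],[0,0,0],[0,0,0],[0,0,0],[0,0,0],[0,0,0],[0,0,0],[0,0,0],[0,0,0],[0,0,0]],"yaw":[7,7,7,7,7,7,7,7,7,7,7,7,7,7,7,7,7,4.3,0]}'|grep -E "pos|force|open"
python3 -c "
from h import *
go(.4538,.3703,-.0085,-90);lift('s9.png')"
```

```text
position: [0.5148, 0.3488, 0.1464]
force: [-0.0, 0.2, -0.5]
opening: 0.299
position: [0.5121, 0.3472, 0.1416]
force: [-0.4, 0.0, -0.5]
opening: 0.296
position: [0.5122, 0.3472, 0.1418]
force: [-0.7, -0.5, -1.1]
opening: 0.296
t 48.1 pos [0.5122 0.3472 0.1418] psi -90.0 tilt [-1.     0.002  0.005] tool d [150.5 -23.4  57.7] yaw 0.0 F [-0.7 -0.5 -1.1] op 25.8 j6 113.8
LB dpx [ 0.17 -3.17] lift mm 7.2 cc 0.99
LF dpx [ 0.33 -3.17] lift mm 7.1 cc 0.99
MF dpx [ 0.5 -3. ] lift mm 6.9 cc 0.99
RF dpx [ 0.5  -2.83] lift mm 6.6 cc 0.98
```

View pics/s9.png

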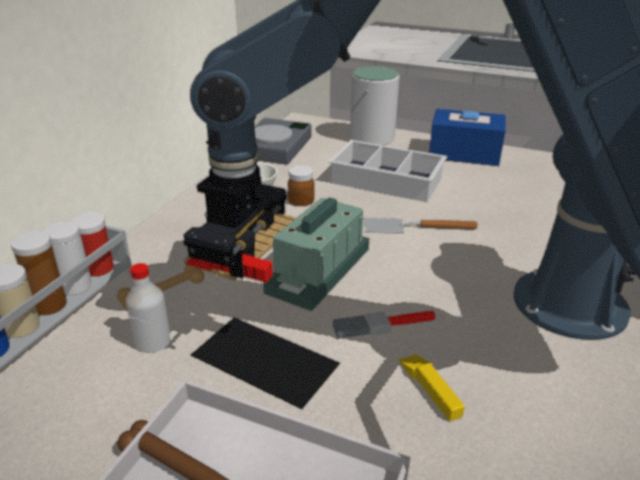

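Hood is loose and level at about 7 mm. I'll move over the mat and lower the wedge.

```bash
python3 -m inch '{"dp":[[0,-5,12],[0,-9,23],[0,-7,17],[0,-2.4,5.7],[0,0,0],[20,0,0],[30,0,0],[30,0,0],[25,0,0],[15,0,0],[10,0,0],[6,0,0],[3,0,0],[0,0,0],[0,0,0]],"yaw":[0,0,0,0,0,0,0,0,0,0,0,0,0,0,0]}'|grep -E "pos|force|open"
python3 -c "
from h import *
go(.4538,.3703,-.0085,-90)"
```

```text
position: [0.4571, 0.3716, 0.0063]
force: [0.2, -0.0, -0.4]
opening: 0.297
t 49.4 pos [0.4571 0.3716 0.0063] psi -89.91 tilt [-1.    -0.001 -0.002] tool d [14.8  1.3  3.3] yaw 0.09 F [ 0.2 -0.  -0.4] op 25.8 j6 118.2
```

```bash
python3 -m inch '{"dp":[[4,1.3,3],[4,0,0],[3,0,0],[2,0,0],[0,0,0]],"yaw":[0,0,0,0,0]}'|grep -E "pos|force|open"
python3 -m inch '{"dp":[[1,0,0],[0.5,0,0],[0,0,0]],"yaw":[0,0,0]}'|grep -E "pos|force|open"
python3 -m inch '{"dp":[[0.5,0,0],[0,0,0]],"yaw":[0,0]}'|grep -E "pos|force|open"
```

```text
position: [0.4529, 0.3698, -0.008]
force: [0.1, 0.3, -1.4]
opening: 0.296
position: [0.4533, 0.3699, -0.0085]
force: [-0.4, -0.3, 3.1]
opening: 0.293
position: [0.4533, 0.3699, -0.0085]
force: [-0.7, -0.9, 8.1]
opening: 0.296
```

The wedge rests on the mat. I'll release it, rise and turn toward the hood bar.

```bash
python3 -m inch '{"dp":[[-1,0,0],[0,0,0],[0,0,0],[0,0,0],[0,0,0],[0,0,0]],"yaw":[0,0,0,0,0,0]}' 60|grep -E "pos|force|open"
python3 -m inch '{"dp":[[-5,0,0],[-15,0,0],[-30,0,0],[-35,0,0],[-35,0,0],[-35,0,0],[-30,0,0],[-10,0,0],[0,0,0]],"yaw":[0,0,0,0,0,0,0,0,0]}'|grep -E "pos|force|open"
python3 -m inch '{"dp":[[0,0,0],[0,0,0],[0,0,0],[0,0,0],[0,0,0],[0,0,0],[0,0,0],[0,0,0],[0,0,0],[0,0,0],[0,0,0],[0,0,0],[0,0,0],[0,0,0]],"yaw":[-4,-6.5,-6.5,-6.5,-6.5,-6.5,-6.5,-6.5,-6.5,-6.5,-6.5,-6.5,-4,-3.8]}'|grep -E "pos|force|open"
python3 -c "
from h import *
go(.4865,.0885,.2,-6.7);lift('s10.png');cap('top','t10.png')
s=cv2.imread('pics/s10.png');t=cv2.imread('pics/t10.png')
cv2.imwrite('pics/f1.png',np.hstack([cv2.resize(s[290:410,180:340],None,fx=2.5,fy=2.5),cv2.resize(t[180:300,110:270],None,fx=2.5,fy=2.5)]))"
```

```text
position: [0.4532, 0.3699, -0.0087]
force: [0.3, -0.7, 0.7]
opening: 0.647
position: [0.4551, 0.371, 0.1901]
force: [0.3, -0.2, -0.7]
opening: 0.691
position: [0.4517, 0.369, 0.1838]
force: [0.9, -0.5, -0.0]
opening: 0.692
t 52.6 pos [0.4517 0.369  0.1838] psi -6.42 tilt [-1.    -0.004  0.003] tool d [-15.7  65.9 274.9] yaw 0.28 F [ 0.9 -0.5 -0. ] op 60.2 j6 34.7
LB dpx [-1.5  -3.17] lift mm 7.2 cc 0.49
LF dpx [-0.83 -4.83] lift mm 10.8 cc 0.37
MF dpx [ 2.17 -3.  ] lift mm 6.9 cc 0.44
RF dpx [ 0.5  -2.83] lift mm 6.6 cc 0.98
```

View pics/f1.png

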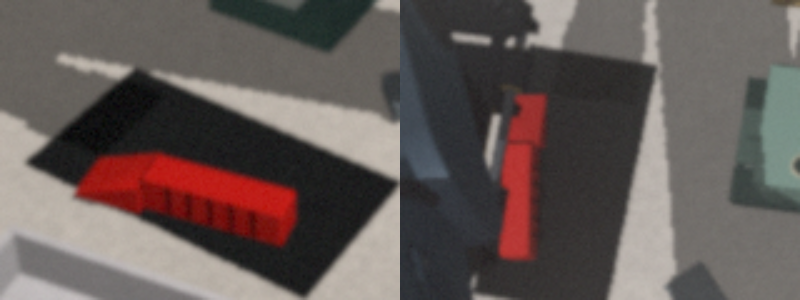

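The wedge sits nearer the mat's +y edge than where I set it, possibly the knock. I'll measure it.

```bash
python3 -c "
from h import *
s=cap('side','s11.png');t=cap('top','t11.png')
cv2.imwrite('pics/f2.png',cv2.resize(s['color'][320:420,180:340,::-1],None,fx=5,fy=5))
cv2.imwrite('pics/f3.png',cv2.resize(t['color'][190:310,110:230,::-1],None,fx=5,fy=5))"
```

```text
(no output)
```

View pics/f2.png

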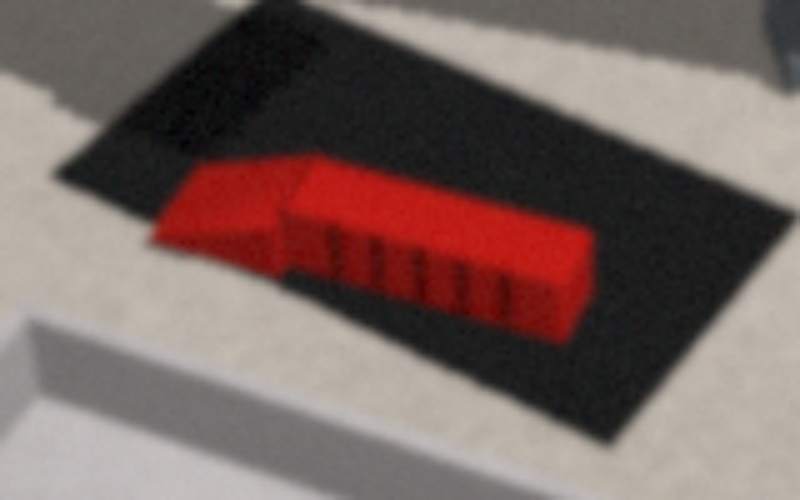

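View pics/f3.png

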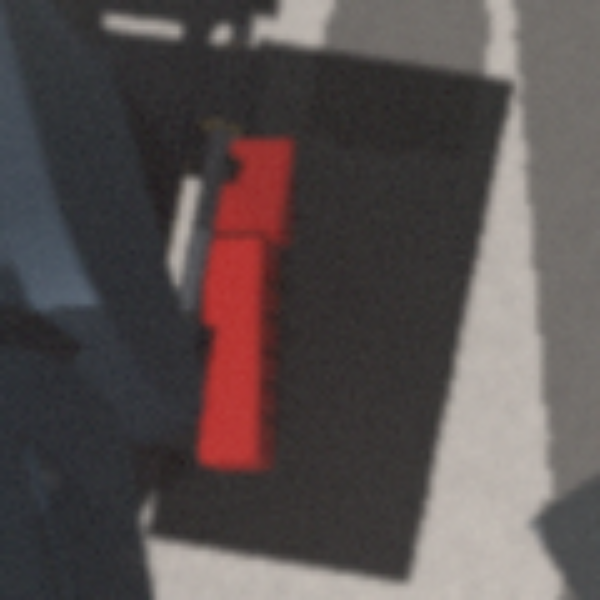

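```bash
python3 -c "
from h import *
s=cap('side');t=cap('top')
S=lambda x,y:(x/5+180,y/5+320); T=lambda x,y:(x/5+110,y/5+190)
for n,q,z in [('tipLbot',(150,243),.004),('tipRtop',(205,160),.0065),('rearLbot',(573,344),.004),('rearRtop',(597,233),.032),('frontRtop',(320,155),.032)]: print(n,onz(s,*S(*q),z)[:2].round(4))
for n,q,z in [('tipR',(294,140),.0065),('rearLtop',(197,464),.032),('rearRtop',(257,468),.032),('frontRtop',(262,238),.032)]: print(n,onz(t,*T(*q),z)[:2].round(4))
"
```

```text
tipLbot [0.5393 0.4288]
tipRtop [0.5418 0.3894]
rearLbot [0.3907 0.4142]
rearRtop [0.3921 0.3921]
frontRtop [0.4918 0.3954]
tipR [0.5407 0.3918]
rearLtop [0.3911 0.4169]
rearRtop [0.3899 0.3906]
frontRtop [0.4908 0.3954]
```

The wedge has been knocked to about (0.443, 0.406) at +2.4°, so it overhangs the mat's edge. I'll re-lay it now.

```bash
python3 -m inch '{"dp":[[0,0,0],[0,0,0],[0,0,0],[0,0,0],[0,0,0],[0,0,0],[0,0,0],[0,0,0],[0,0,0],[0,0,0],[0,0,0],[0,0,0],[0,0,0]],"yaw":[6,6.5,6.5,6.5,6.5,6.5,6.5,6.5,6.5,6.5,6.5,6.5,3.7]}'|grep -E "pos|force|open"
python3 -c "
from h import *
go(.4428,.4059,-.008,-87.6)"
```

```text
position: [0.4531, 0.3698, 0.1862]
force: [0.3, -0.1, -0.7]
opening: 0.686
t 54.0 pos [0.4531 0.3698 0.1862] psi -88.15 tilt [-1.  0.  0.] tool d [194.2 -36.5   9. ] yaw -0.55 F [ 0.3 -0.1 -0.7] op 59.7 j6 116.4
```

```bash
python3 -m inch '{"dp":[[0,-18,5],[0,-18,4],[20,-1,0],[35,0,0],[35,0,0],[35,0,0],[25,0,0],[15,0,0],[10,0,0],[5,0,0],[0,0,0],[0,0,0]],"yaw":[0,-0.5,0,0,0,0,0,0,0,0,0,0]}'|grep -E "pos|force|open"
python3 -c "
from h import *
go(.4428,.4059,-.008,-87.6)
s=cap('side')
cv2.imwrite('pics/f4.png',cv2.convertScaleAbs(cv2.resize(s['color'][290:410,180:340,::-1],None,fx=5,fy=5),alpha=2))"
```

```text
position: [0.4434, 0.4069, 0.0071]
force: [0.4, 0.8, -0.0]
opening: 0.688
t 55.0 pos [0.4434 0.4069 0.0071] psi -87.33 tilt [-1.    -0.001 -0.001] tool d [15.1  1.   0.7] yaw 0.27 F [ 0.4  0.8 -0. ] op 59.8 j6 119.2
```

View pics/f4.png

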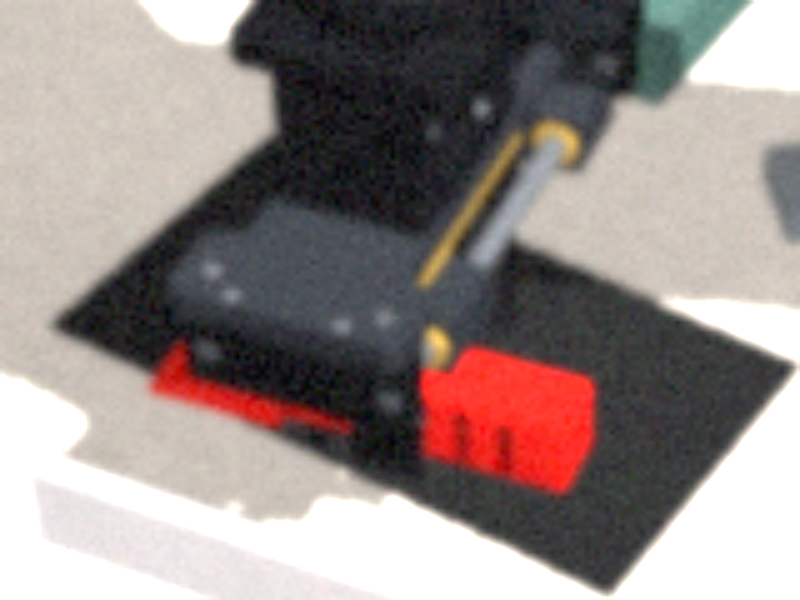

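```bash
python3 -m inch '{"dp":[[6,1,0],[5,0,0],[3,0,0],[1,0,0],[0,0,0],[0,0,0]],"yaw":[0,0,0,0,0,0]}'|grep -E "pos|force|open"
python3 -m inch '{"dp":[[0,0,0],[0,0,0],[0,0,0],[0,0,0],[0,0,0],[0,0,0],[0,0,0],[0,0,0]],"yaw":[0,0,0,0,0,0,0,0]}' 10|grep -E "pos|force|open"
python3 -m inch '{"dp":[[-5,0,0],[-10,0,0],[-15,0,0],[-5,0,0],[0,0,0],[0,0,0]],"yaw":[0,0,0,0,0,0]}'|grep -E "pos|force|open"
python3 -c "
from h import *
go(.453,.371,.027,-90)"
```

```text
position: [0.4429, 0.4055, -0.0086]
force: [-0.0, 0.1, 0.1]
opening: 0.69
position: [0.4429, 0.4056, -0.0085]
force: [0.4, 0.6, 0.6]
opening: 0.298
position: [0.4431, 0.4057, 0.0271]
force: [-0.1, -0.0, -1.2]
opening: 0.298
t 56.7 pos [0.4431 0.4057 0.0271] psi -87.32 tilt [-1.    -0.001 -0.001] tool d [ 0.1 35.1 -8.3] yaw 2.68 F [-0.1 -0.  -1.2] op 25.9 j6 119.1
```

```bash
python3 -m inch '{"dp":[[0,8,-2],[0,14,-3],[0,10,-2],[0,3,-1],[0,0,0],[10,0,0],[12,0,0],[8,0,0],[4,0,0],[1.5,0,0],[0.5,0,0],[0,0,0]],"yaw":[0,0,0,0,2.7,0,0,0,0,0,0,0]}'|grep -E "pos|force|open"
python3 -m inch '{"dp":[[0.5,0,0],[0,0,0]],"yaw":[0,0]}'|grep -E "pos|force|open"
```

```text
position: [0.4512, 0.3701, -0.0086]
force: [-3.1, -4.1, 11.6]
opening: 0.297
position: [0.4512, 0.3701, -0.0086]
force: [-3.1, -3.2, 15.9]
opening: 0.296
```

```bash
python3 -m inch '{"dp":[[-1,0,0],[-0.7,0,0],[0,0,0]],"yaw":[0,0,0]}'|grep -E "pos|force|open"
python3 -m inch '{"dp":[[0,0,0],[0,0,0],[0,0,0],[0,0,0],[0,0,0],[0,0,0]],"yaw":[0,0,0,0,0,0]}' 60|grep -E "pos|force|open"
python3 -m inch '{"dp":[[-5,0,0],[-15,0,0],[-30,0,0],[-35,0,0],[-35,0,0],[-35,0,0],[-35,0,0],[-20,0,0],[0,0,0]],"yaw":[0,0,0,0,0,0,0,0,0]}'|grep -E "pos|force|open"
python3 -m inch '{"dp":[[0,0,0],[0,0,0],[0,0,0],[0,0,0],[0,0,0],[0,0,0],[0,0,0],[0,0,0],[0,0,0],[0,0,0],[0,0,0],[0,0,0],[0,0,0],[0,0,0]],"yaw":[-4,-6.5,-6.5,-6.5,-6.5,-6.5,-6.5,-6.5,-6.5,-6.5,-6.5,-6.5,-4,-3.8]}'|grep -E "pos|force|open"
python3 -c "
from h import *
go(.4865,.0885,.2,-6.7)"
```

```text
position: [0.4521, 0.3709, -0.0086]
force: [-1.1, -0.4, 3.8]
opening: 0.3
position: [0.4525, 0.371, -0.0085]
force: [-0.2, -0.4, 0.3]
opening: 0.645
position: [0.4556, 0.3728, 0.2078]
force: [-0.2, -0.3, 0.8]
opening: 0.693
position: [0.4517, 0.3705, 0.2007]
force: [0.3, -1.0, -0.8]
opening: 0.688
t 60.6 pos [0.4517 0.3705 0.2007] psi -6.52 tilt [-1.    -0.002  0.001] tool d [  0.9  66.6 276.2] yaw 0.18 F [ 0.3 -1.  -0.8] op 59.9 j6 34.9
```

```bash
python3 -m inch '{"dp":[[0,4,15],[0,8,33],[0,8,33],[0,8,33],[0,8,33],[0,8,33],[0,8,33],[0,8,33],[0,5,20],[0,1.6,10],[0,0,0],[0,0,0]],"yaw":[0,0,0,0,0,0,0,0,0,0,0,0]}'|grep -E "pos|force|open"
python3 -c "
from h import *
go(.4865,.0885,.108,-6.7)
s=cap('side','s12.png');cap('top','t12.png')"
```

```text
position: [0.4857, 0.0894, 0.2013]
force: [-0.3, 0.6, 0.2]
opening: 0.687
t 61.6 pos [0.4857 0.0894 0.2013] psi -6.79 tilt [-1.    -0.001 -0.001] tool d [93.3  1.   0.8] yaw -0.09 F [-0.3  0.6  0.2] op 59.8 j6 4.2
```

View pics/s12.png

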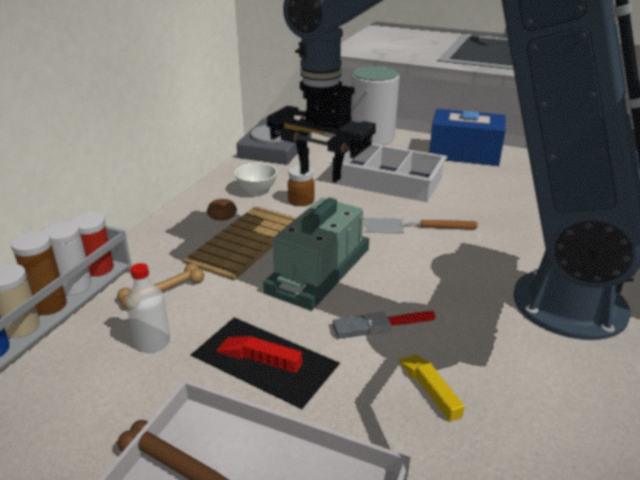

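View pics/t12.png

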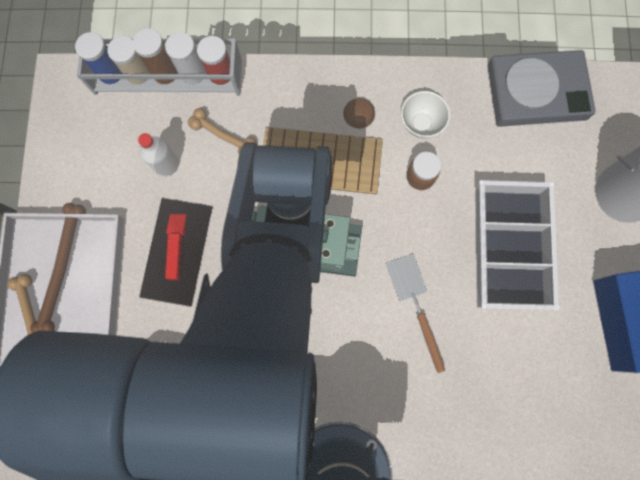

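The wedge is back in the middle of the mat (side px (260,352)). Descending over the grip bar.

```bash
python3 -m inch '{"dp":[[10,1,0.8],[20,0,0],[20,0,0],[15,0,0],[10,0,0],[5,0,0],[0,0,0],[0,0,0]],"yaw":[0,0,0,0,0,0,0,0]}'|grep -E "pos|force|open"
python3 -c "
from h import *
go(.4865,.0885,.108,-6.7)
s=cap('side')
cv2.imwrite('pics/f5.png',cv2.convertScaleAbs(cv2.resize(s['color'][150:300,250:400,::-1],None,fx=4,fy=4),alpha=1.8))"
```

```text
position: [0.4873, 0.089, 0.1218]
force: [0.1, 0.2, 0.2]
opening: 0.689
t 62.3 pos [0.4873 0.089  0.1218] psi -6.64 tilt [-1.  0. -0.] tool d [13.8 -0.7  0.6] yaw 0.06 F [0.1 0.2 0.2] op 59.9 j6 4.0
```

View pics/f5.png

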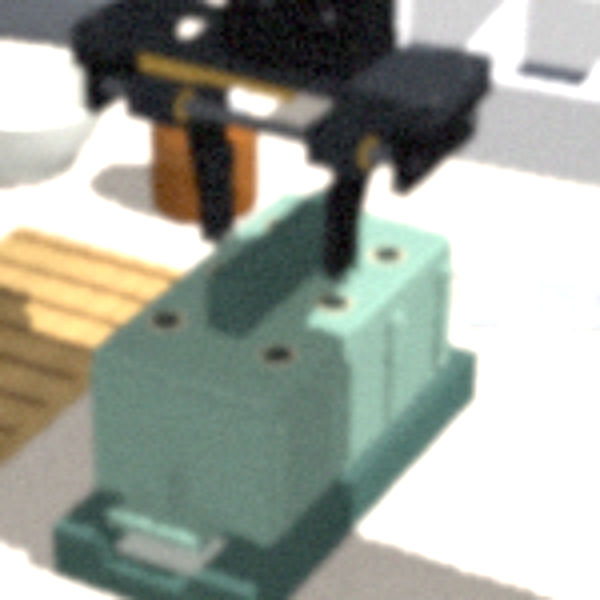

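```bash
python3 -m inch '{"dp":[[6,-0.7,0],[5,0,0],[2.5,0,0],[0,0,0],[0,0,0]],"yaw":[0,0,0,0,0]}'|grep -E "pos|force|open"
python3 -m inch '{"dp":[[0,0,0],[0,0,0],[0,0,0],[0,0,0],[0,0,0],[0,0,0],[0,0,0],[0,0,0],[0,0,0]],"yaw":[0,0,0,0,0,0,0,0,0]}' 8|grep -E "pos|force|open"
python3 -c "
from h import *
go(.4865,.0885,.108,-6.7);lift()"
```

```text
position: [0.4864, 0.0881, 0.108]
force: [-1.0, -0.5, 0.5]
opening: 0.694
position: [0.4865, 0.0883, 0.1082]
force: [-0.5, -0.2, 0.3]
opening: 0.25
t 63.5 pos [0.4865 0.0883 0.1082] psi -6.71 tilt [-1.  0. -0.] tool d [ 0.2 -0.1 -0.2] yaw -0.01 F [-0.5 -0.2  0.3] op 21.8 j6 4.0
LB dpx [ 0.17 -3.17] lift mm 7.2 cc 0.69
LF dpx [ 0.5  -3.17] lift mm 7.1 cc 0.98
MF dpx [ 0.33 -3.33] lift mm 7.6 cc 0.58
RF dpx [ 0.67 -3.  ] lift mm 7.0 cc 0.9
```

```bash
python3 -m inch '{"dp":[[-1,0,0],[-2,0,0],[-2,0,0],[-3,0,0],[-4,0,0],[0,0,0]],"yaw":[0,0,0,0,0,0]}'|grep -E "pos|force|open"
python3 -m inch '{"dp":[[-5,0,0],[-8,0,0],[-10,0,0],[-12,0,0],[-12,0,0],[-12,0,0],[-12,0,0],[-10,0,0],[-10,0,0],[-8,0,0],[-4,0,0],[0,0,0],[0,0,0]],"yaw":[0,0,0,0,0,0,0,0,0,0,0,0,0]}'|grep -E "pos|force|open"
python3 -c "
from h import *
go(.679,.055,.21,-5.6)
s=cap('side','s13.png');cap('top','t13.png')"
```

```text
position: [0.4864, 0.0883, 0.1207]
force: [0.1, -0.8, -4.9]
opening: 0.25
position: [0.4863, 0.0882, 0.2232]
force: [-0.6, -0.6, -4.1]
opening: 0.244
t 65.2 pos [0.4863 0.0882 0.2232] psi -6.72 tilt [-1. -0.  0.] tool d [ 13.2 195.3  10.4] yaw -1.12 F [-0.6 -0.6 -4.1] op 21.2 j6 4.0
```

View pics/s13.png

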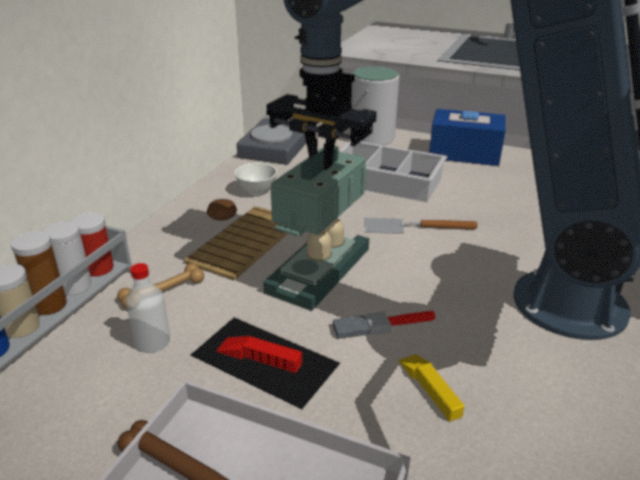

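The hood is clear. Two casts remain, in the middle (318,243) and right (335,230) places; the left place is empty. Carrying the hood to the board.

```bash
python3 -m inch '{"dp":[[0,6,0],[0,12,1],[0,18,1],[0,20,1],[0,20,1],[0,20,1],[0,20,1],[0,20,1],[0,20,1],[0,18,1],[0,12,1],[0,7,0],[0,2,0],[0,0,0],[0,0,0]],"yaw":[0,0,0,0,0,0,0,0,0,0,0,0,-0.5,-0.6,0]}'|grep -E "pos|force|open"
python3 -m inch '{"dp":[[10,0,0],[20,0,0],[20,0,0],[20,0,0],[15,0,0],[10,0,0],[6,0,0],[0,0,0],[0,0,0]],"yaw":[0,0,0,0,0,0,0,0,0]}'|grep -E "pos|force|open"
python3 -c "
from h import *
go(.679,.055,.083,-5.6)
s=cap('side','s14.png');cap('top','t14.png')
a=s['color'][160:310,170:370,::-1];cv2.imwrite('pics/f6.png',cv2.resize(a,None,fx=4,fy=4))"
```

```text
position: [0.6779, 0.0557, 0.2225]
force: [1.0, -0.1, -4.7]
opening: 0.249
position: [0.6792, 0.0555, 0.1225]
force: [-0.5, -1.0, -4.2]
opening: 0.25
t 67.3 pos [0.6792 0.0555 0.1225] psi -5.62 tilt [-1.     0.001 -0.   ] tool d [39.5 -0.2  0.5] yaw -0.02 F [-0.5 -1.  -4.2] op 21.8 j6 0.9
```

View pics/f6.png

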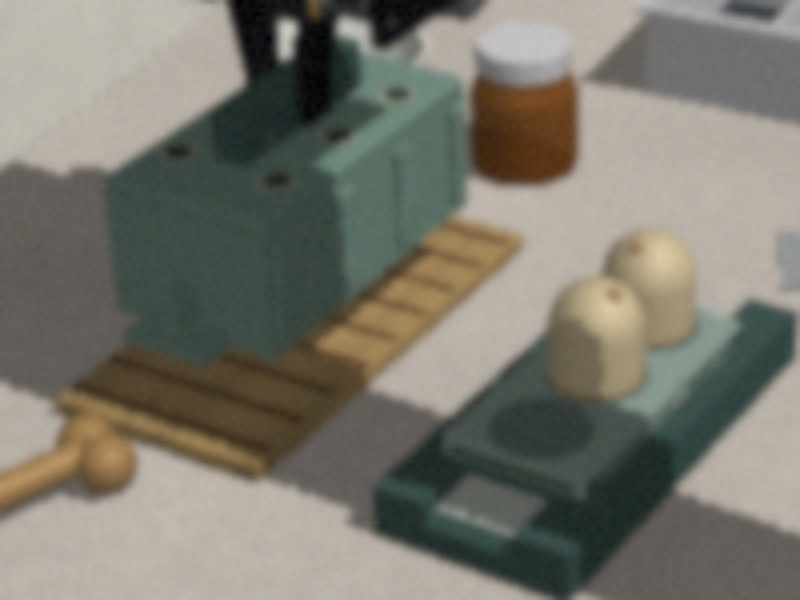

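View pics/t14.png

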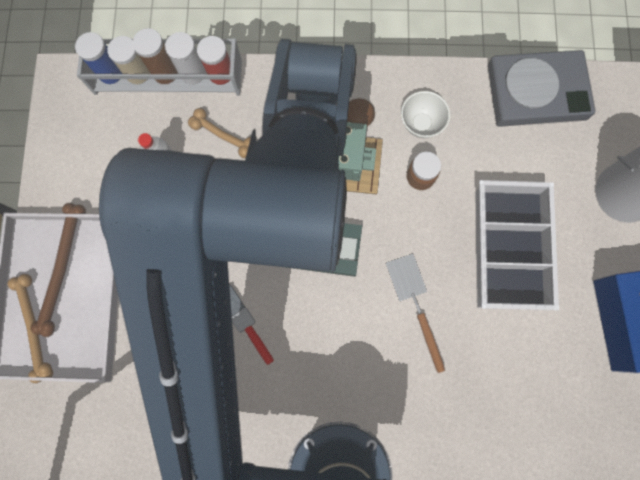

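```bash
python3 -m inch '{"dp":[[8,0,0],[10,0,0],[8,0,0],[5,0,0],[3,0,0],[0,0,0],[0,0,0]],"yaw":[0,0,0,0,0,0,0]}'|grep -E "pos|force|open"
python3 -m inch '{"dp":[[1.5,0,0],[1.5,0,0],[0,0,0]],"yaw":[0,0,0]}'|grep -E "pos|force|open"
python3 -m inch '{"dp":[[1,0,0],[1,0,0],[0,0,0]],"yaw":[0,0,0]}'|grep -E "pos|force|open"
```

```text
position: [0.6789, 0.0555, 0.0878]
force: [0.7, 0.4, -4.4]
opening: 0.249
position: [0.679, 0.0554, 0.0852]
force: [-0.1, -0.1, -4.3]
opening: 0.254
position: [0.6794, 0.0556, 0.0838]
force: [-0.7, 1.1, -1.8]
opening: 0.254
```

```bash
python3 -m inch '{"dp":[[0.7,0,0],[0,0,0],[0,0,0]],"yaw":[0,0,0]}'|grep -E "pos|force|open"
python3 -m inch '{"dp":[[0,0,0],[0,0,0],[0,0,0],[0,0,0],[0,0,0],[0,0,0]],"yaw":[0,0,0,0,0,0]}' 60|grep -E "pos|force|open"
python3 -m inch '{"dp":[[-5,0,0],[-15,0,0],[-25,0,0],[-30,0,0],[-30,0,0],[-15,0,0],[0,0,0]],"yaw":[0,0,0,0,0,0,0]}' 80|grep -E "pos|force|open"
python3 -c "
from h import *
go(.4865,.0885,.2,-6.7)
s=cap('side','s15.png');t=cap('top','t15.png')
a=s['color'][160:310,170:370,::-1];cv2.imwrite('pics/f7.png',cv2.resize(a,None,fx=4,fy=4))"
```

```text
position: [0.6794, 0.0556, 0.0838]
force: [-1.6, 1.2, 5.3]
opening: 0.246
position: [0.679, 0.0554, 0.0822]
force: [-0.7, -0.4, -0.4]
opening: 0.616
position: [0.6822, 0.0553, 0.208]
force: [-0.6, 0.3, 0.3]
opening: 0.917
t 69.8 pos [0.6822 0.0553 0.208 ] psi -5.61 tilt [-1.    0.01 -0.  ] tool d [   6.  -198.   -13.9] yaw 1.09 F [-0.6  0.3  0.3] op 79.8 j6 0.9
```

View pics/f7.png

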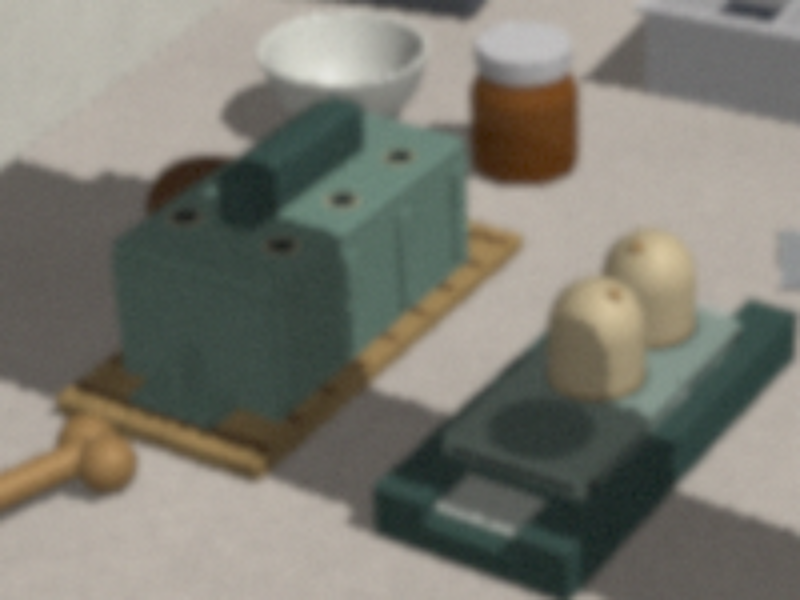

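Hood is on the board, lengthwise and upright. I'll refine the fingertip height and the bin and cast positions.

```bash
python3 -c "
from h import *
s=cap('side');t=cap('top')
ty=np.array([.9933,-.116,0])
for q,sg in (((336,277),-1),((217,241),1)):
  u,v=q[0]/4+250,q[1]/4+150
  for off in (.030,.0375,.045):
    p=np.array([.4873,.089,0])+sg*off*ty
    zs=np.linspace(.11,.16,101);P=np.array([proj(s,[p[0],p[1],z]) for z in zs]);j=np.argmin(abs(P[:,1]-v));print(sg,off,'z',zs[j],'du',P[j,0]-u)
for n,p in (('mid',(.4865,.0885)),('right',(.4800,.0329)),('left',(.493,.1441))):
  print(n,[((proj(s,[*p,z])-[170,160])*4).round() for z in (.042,.072,.097)])
cv2.imwrite('pics/g1.png',cv2.resize(t['color'][170:320,460:580,::-1],None,fx=4,fy=4))
cv2.imwrite('pics/g2.png',cv2.resize(s['color'][125:205,320:460,::-1],None,fx=5,fy=5))
"
```

```text
-1 0.03 z 0.132 du -1.2799869852574375
-1 0.0375 z 0.134 du 2.112536207736696
-1 0.045 z 0.1365 du 5.535561524162233
1 0.03 z 0.135 du 2.12078509664849
1 0.0375 z 0.133 du -1.0893607666225762
1 0.045 z 0.131 du -4.277217275168539
mid [array([599., 374.]), array([599., 324.]), array([599., 282.])]
right [array([651., 324.]), array([652., 275.]), array([653., 234.])]
left [array([543., 427.]), array([542., 377.]), array([542., 334.])]
```

View pics/g1.png

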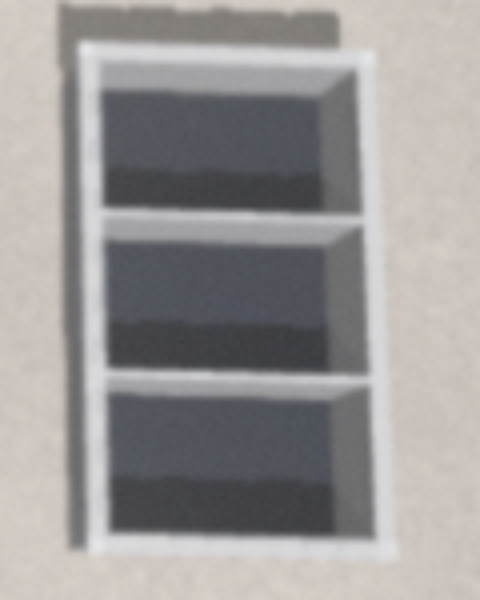

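View pics/g2.png

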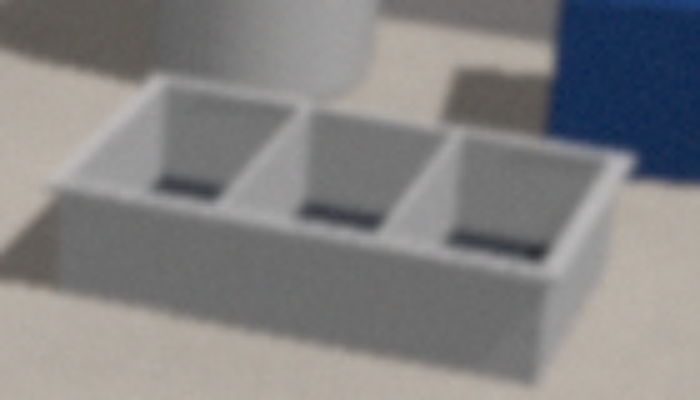

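```bash
python3 -c "
from h import *
s=cap('side');t=cap('top');T=lambda x,y:(x/4+460,y/4+170);S=lambda x,y:(x/5+320,y/5+125)
r=[onz(t,*T(*q),.066)[:2] for q in [(80,42),(374,50),(396,556),(88,556)]];print(np.round(r,4),np.mean(r,0))
r=[onz(s,*S(*q),.066)[:2] for q in [(48,185),(158,75),(636,157),(550,273)]];print(np.round(r,4),np.mean(r,0))
print('div',[onz(t,*T(*q),.066)[:2].round(4) for q in [(100,211),(365,217),(103,375),(372,380)]])
print('divside',[onz(s,*S(*q),.066)[:2].round(4) for q in [(305,105),(218,215),(457,133),(380,240)]])
go(.4865,.0885,.035,-6.7)
"
```

```text
[[ 0.622  -0.2913]
 [ 0.6209 -0.4508]
 [ 0.349  -0.4484]
 [ 0.3465 -0.2876]] [ 0.48462655 -0.36952425]
[[ 0.6185 -0.2857]
 [ 0.6179 -0.4471]
 [ 0.346  -0.4444]
 [ 0.3534 -0.2899]] [ 0.48392989 -0.3668139 ]
div [array([ 0.5291, -0.2991]), array([ 0.5286, -0.4409]), array([ 0.4412, -0.298 ]), array([ 0.4411, -0.4402])]
divside [array([ 0.5288, -0.44  ]), array([ 0.5252, -0.2871]), array([ 0.4417, -0.4368]), array([ 0.4409, -0.2922])]
t 70.1 pos [0.6777 0.0555 0.2002] psi -5.62 tilt [-1.    -0.004  0.   ] tool d [ 166.  -192.8  -14.1] yaw 1.08 F [-0.3 -0.2  0.1] op 80.1 j6 0.9
```

```bash
python3 -m inch '{"dp":[[0,-10,0],[0,-20,-2],[0,-25,-2],[0,-30,-2],[0,-30,-2],[0,-30,-2],[0,-25,-2],[0,-15,-2],[0,-8,0],[0,0,0]],"yaw":[0,0,0,0,0,0,0,0,0,1.1]}' 76|grep -E "pos|force|open"
python3 -c "
from h import *
go(.4865,.0885,.035,-6.7)"
python3 -m inch '{"dp":[[10,0,0],[25,0,0],[30,0,0],[30,0,0],[20,0,0],[12,0,0],[8,0,0],[5,0,0],[0,0,0],[0,0,0]],"yaw":[0,0,0,0,0,0,0,0,0,0]}'|grep -E "pos|force|open"
python3 -c "
from h import *
go(.4865,.0885,.035,-6.7)
s=cap('side')
cv2.imwrite('pics/g3.png',cv2.convertScaleAbs(cv2.resize(s['color'][180:300,240:400,::-1],None,fx=5,fy=5),alpha=1.5))"
```

```text
position: [0.486, 0.0886, 0.2017]
force: [0.4, -0.3, -0.5]
opening: 0.872
t 70.9 pos [0.486  0.0886 0.2017] psi -6.73 tilt [-1.    -0.003  0.   ] tool d [166.7   1.    0. ] yaw -0.03 F [ 0.4 -0.3 -0.5] op 75.9 j6 4.1
position: [0.4892, 0.0882, 0.0626]
force: [-0.3, -0.3, 0.0]
opening: 0.87
t 71.8 pos [0.4892 0.0882 0.0626] psi -6.74 tilt [-1.     0.001 -0.   ] tool d [27.6 -2.7 -0. ] yaw -0.04 F [-0.3 -0.3  0. ] op 75.6 j6 4.1
```

View pics/g3.png

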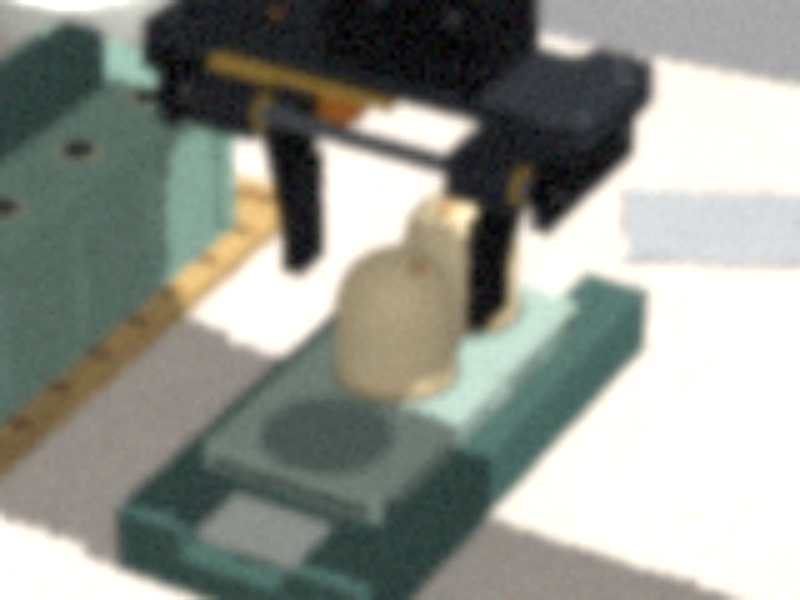

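```bash
python3 -m inch '{"dp":[[8,-2.5,0],[8,0,0],[6,0,0],[3,0,0],[2,0,0],[0,0,0],[0,0,0]],"yaw":[0,0,0,0,0,0,0]}'|grep -E "pos|force|open"
python3 -m inch '{"dp":[[0,0,0],[0,0,0],[0,0,0],[0,0,0],[0,0,0],[0,0,0],[0,0,0]],"yaw":[0,0,0,0,0,0,0]}' 40|grep -E "pos|force|open"
python3 -c "
from h import *
go(.4865,.0885,.035,-6.7)
s=cap('side')
cv2.imwrite('pics/g4.png',cv2.convertScaleAbs(cv2.resize(s['color'][180:300,240:400,::-1],None,fx=5,fy=5),alpha=1.5))"
```

```text
position: [0.4858, 0.0886, 0.0353]
force: [-0.1, -0.7, -0.4]
opening: 0.873
position: [0.4861, 0.0886, 0.0356]
force: [-0.9, -0.3, 0.8]
opening: 0.564
t 73.0 pos [0.4861 0.0886 0.0356] psi -6.72 tilt [-1.     0.001 -0.   ] tool d [0.6 0.4 0. ] yaw -0.02 F [-0.9 -0.3  0.8] op 49.0 j6 4.1
```

View pics/g4.png

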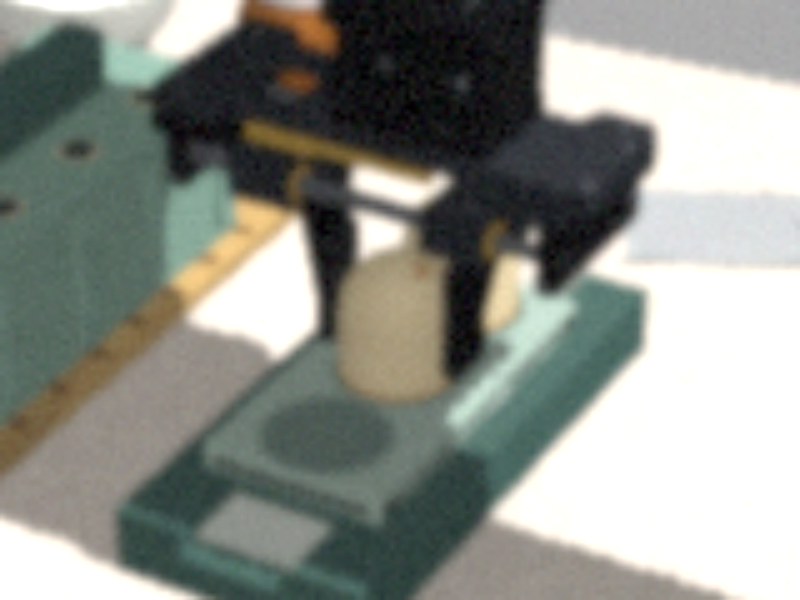

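The cast is gripped (49 mm). Lift it and carry it to the middle cell.

```bash
python3 -m inch '{"dp":[[-3,0,0],[-8,0,0],[-15,0,0],[-20,0,0],[-25,0,0],[-25,0,0],[-15,0,0],[-8,0,0],[0,0,0]],"yaw":[0,0,0,0,0,0,0,0,0]}'|grep -E "pos|force|open"
python3 -m inch '{"dp":[[0,0,0],[0,0,0],[0,0,0],[0,0,0],[0,0,0],[0,0,0],[0,0,0],[0,0,0],[0,0,0],[0,0,0],[0,0,0],[0,0,0],[0,0,0],[0,0,0],[0,0,0]],"yaw":[4,6,6,6,6,6,6,6,6,6,6,6,6,6,2.3]}'|grep -E "pos|force|open"
python3 -c "
from h import *
go(.4845,-.368,.15,-91)"
```

```text
position: [0.4868, 0.0886, 0.1564]
force: [0.4, -1.0, -1.5]
opening: 0.564
position: [0.4845, 0.0886, 0.153]
force: [-0.8, 0.1, -0.4]
opening: 0.563
t 75.0 pos [0.4845 0.0886 0.153 ] psi -91.27 tilt [-1.    -0.     0.003] tool d [  3.  456.5 -10.1] yaw -0.27 F [-0.8  0.1 -0.4] op 48.9 j6 88.6
```

```bash
python3 -m inch '{"dp":[[0,12,0],[0,25,-1],[0,32,-1],[0,32,-1],[0,32,-1],[0,32,-1],[0,32,-1],[0,32,-1],[0,32,-1],[0,32,-1],[0,32,-1],[0,32,-1],[0,32,0],[0,32,0],[0,25,0],[0,15,0],[0,5,0],[0,0,0],[0,0,0]],"yaw":[-0.2,0,0,0,0,0,0,0,0,0,0,0,0,0,0,0,0,0,0]}'|grep -E "pos|force|open"
python3 -c "
from h import *
go(.4845,-.368,.08,-91)"
```

```text
position: [0.4895, -0.3756, 0.1535]
force: [0.2, 0.3, -1.3]
opening: 0.562
t 76.6 pos [ 0.4895 -0.3756  0.1535] psi -90.8 tilt [-1.    -0.003  0.002] tool d [73.6 -7.3  5. ] yaw 0.2 F [ 0.2  0.3 -1.3] op 48.9 j6 42.9
```

```bash
python3 -m inch '{"dp":[[0,-4,3],[0,0,0],[0,0,0]],"yaw":[0,0,0]}'|grep -E "pos|force|open"
python3 -c "
from h import *
go(.4845,-.368,.08,-91)"
python3 -m inch '{"dp":[[10,0,0],[20,0,0],[20,0,0],[12,0,0],[8,0,0],[0,0,0],[0,0,0]],"yaw":[0,0,0,0,0,0,0]}'|grep -E "pos|force|open"
python3 -c "
from h import *
go(.4845,-.368,.004,-91);cap('side','s16.png');t=cap('top','t16.png')"
```

```text
position: [0.4871, -0.3715, 0.1546]
force: [-0.5, -0.4, -1.4]
opening: 0.564
t 76.9 pos [ 0.4871 -0.3715  0.1546] psi -90.72 tilt [-1.    -0.001  0.001] tool d [74.6 -3.4  2.6] yaw 0.28 F [-0.5 -0.4 -1.4] op 49.0 j6 42.9
position: [0.4872, -0.3735, 0.0842]
force: [-0.3, 0.3, -1.1]
opening: 0.562
t 77.5 pos [ 0.4872 -0.3735  0.0842] psi -90.82 tilt [-1. -0.  0.] tool d [80.2 -5.4  2.8] yaw 0.18 F [-0.3  0.3 -1.1] op 48.9 j6 42.9
```

View pics/s16.png

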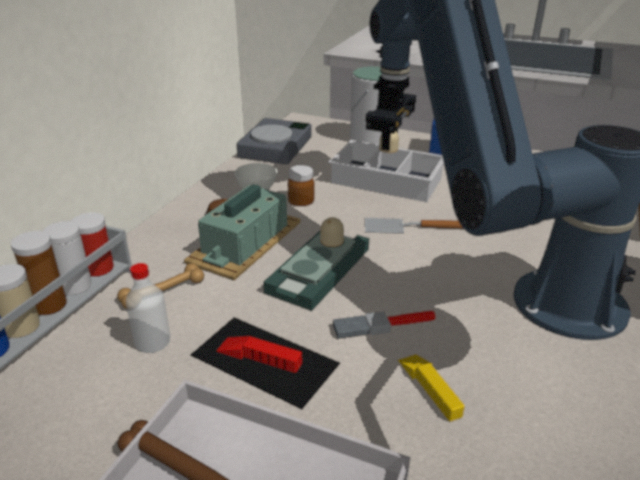

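```bash
python3 -m inch '{"dp":[[0,-3,2],[0,-2.4,0.8],[0,0,0],[10,0,0],[15,0,0],[15,0,0],[12,0,0],[8,0,0],[5,0,0],[0,0,0],[0,0,0]],"yaw":[0.2,0,0,0,0,0,0,0,0,0,0]}'|grep -E "pos|force|open"
python3 -c "
from h import *
go(.4845,-.368,.0035,-91)"
```

```text
position: [0.4845, -0.3682, 0.0193]
force: [-0.0, -0.2, -0.4]
opening: 0.567
t 78.5 pos [ 0.4845 -0.3682  0.0193] psi -91.02 tilt [-1. -0. -0.] tool d [15.8 -0.2  0. ] yaw -0.02 F [-0.  -0.2 -0.4] op 49.3 j6 43.3
```

```bash
python3 -m inch '{"dp":[[4,0,0],[4,0,0],[3,0,0],[2,0,0],[0,0,0],[0,0,0]],"yaw":[0,0,0,0,0,0]}'|grep -E "pos|force|open"
python3 -m inch '{"dp":[[1,0,0],[1,0,0],[0,0,0]],"yaw":[0,0,0]}'|grep -E "pos|force|open"
python3 -m inch '{"dp":[[1,0,0],[0,0,0],[0,0,0]],"yaw":[0,0,0]}'|grep -E "pos|force|open"
```

```text
position: [0.4844, -0.368, 0.0063]
force: [1.1, 0.2, -0.9]
opening: 0.564
position: [0.4844, -0.368, 0.0044]
force: [0.6, 0.3, -1.1]
opening: 0.56
position: [0.4845, -0.3681, 0.0035]
force: [0.5, -0.3, -0.9]
opening: 0.565
```

```bash
python3 -m inch '{"dp":[[1,0,0],[0,0,0],[0,0,0]],"yaw":[0,0,0]}'|grep -E "pos|force|open"
python3 -m inch '{"dp":[[0.7,0,0],[0,0,0],[0,0,0]],"yaw":[0,0,0]}'|grep -E "pos|force|open"
```

```text
position: [0.4845, -0.3681, 0.0026]
force: [-0.3, 0.6, 0.1]
opening: 0.564
position: [0.4846, -0.3682, 0.0019]
force: [-1.0, -0.4, 0.8]
opening: 0.564
```

It rests on the foam with about 2 N. Release and rise.

```bash
python3 -m inch '{"dp":[[0,0,0],[0,0,0],[0,0,0],[0,0,0],[0,0,0]],"yaw":[0,0,0,0,0]}' 68|grep -E "pos|force|open"
python3 -m inch '{"dp":[[-4,0,0],[-10,0,0],[-20,0,0],[-30,0,0],[-30,0,0],[-30,0,0],[-30,0,0],[-20,0,0],[-8,0,0],[0,0,0]],"yaw":[0,0,0,0,0,0,0,0,0,0]}'|grep -E "pos|force|open"
python3 -m inch '{"dp":[[0,-12,0],[0,-25,0],[0,-32,0],[0,-32,0],[0,-32,0],[0,-32,0],[0,-32,0],[0,-32,0],[0,-32,0],[0,-32,0],[0,-32,0],[0,-32,0],[0,-25,0],[0,-15,0],[0,-4,0],[0,0,0],[0,0,0]],"yaw":[0,0,0,0,0,0,0,0,0,0,0,0,0,0,0,0,0]}' 76|grep -E "pos|force|open"
python3 -m inch '{"dp":[[0,0,0],[0,0,0],[0,0,0],[0,0,0],[0,0,0],[0,0,0],[0,0,0],[0,0,0],[0,0,0],[0,0,0],[0,0,0],[0,0,0],[0,0,0],[0,0,0],[0,0,0]],"yaw":[-4,-6,-6,-6,-6,-6,-6,-6,-6,-6,-6,-6,-6,-6,-2.3]}'|grep -E "pos|force|open"
python3 -c "
from h import *
go(.480,.0329,.035,-6.7);s=cap('side','s17.png');t=cap('top','t17.png')
cv2.imwrite('pics/g5.png',np.hstack([cv2.resize(t['color'][170:320,470:570,::-1],None,fx=4,fy=4),cv2.resize(s['color'][110:210,320:420,::-1],None,fx=4,fy=6)]))"
```

```text
position: [0.4844, -0.368, 0.0017]
force: [-0.5, 0.1, 0.3]
opening: 0.77
position: [0.4856, -0.3691, 0.1869]
force: [0.5, -0.3, 0.4]
opening: 0.783
position: [0.4907, 0.0328, 0.1828]
force: [-0.6, -0.3, 0.1]
opening: 0.873
position: [0.4914, 0.0314, 0.1833]
force: [0.5, 0.1, -0.4]
opening: 0.875
t 83.9 pos [0.4914 0.0314 0.1833] psi -6.61 tilt [-1.    -0.001  0.   ] tool d [148.3 -11.4  -0.3] yaw 0.09 F [ 0.5  0.1 -0.4] op 76.1 j6 -2.7
```

View pics/g5.png

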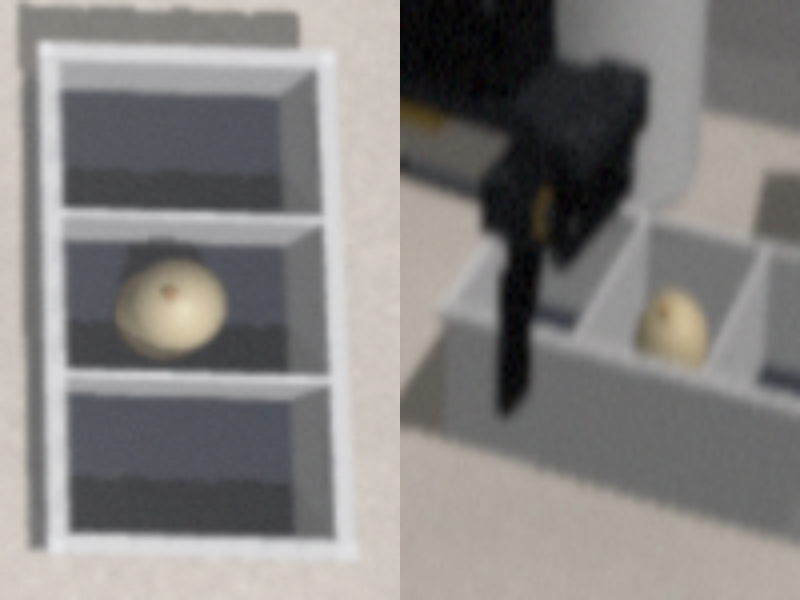

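First cast stands upright mid-cell. Next, the second cast.

```bash
python3 -m inch '{"dp":[[0,-6,0],[0,-5.4,0],[0,0,0],[10,0,0],[25,0,0],[30,0,0],[25,0,0],[15,0,0],[10,0,0],[5,0,0],[0,0,0],[0,0,0]],"yaw":[0,0.1,0,0,0,0,0,0,0,0,0,0]}'|grep -E "pos|force|open"
python3 -c "
from h import *
go(.480,.0329,.035,-6.7)
s=cap('side')
cv2.imwrite('pics/g6.png',cv2.convertScaleAbs(cv2.resize(s['color'][180:300,260:420,::-1],None,fx=5,fy=5),alpha=1.5))"
```

```text
position: [0.4804, 0.0342, 0.064]
force: [0.1, 0.3, -0.2]
opening: 0.874
t 85.0 pos [0.4804 0.0342 0.064 ] psi -6.83 tilt [-1.  0.  0.] tool d [29.  -0.3  1.3] yaw -0.13 F [ 0.1  0.3 -0.2] op 76.1 j6 -2.4
```

View pics/g6.png

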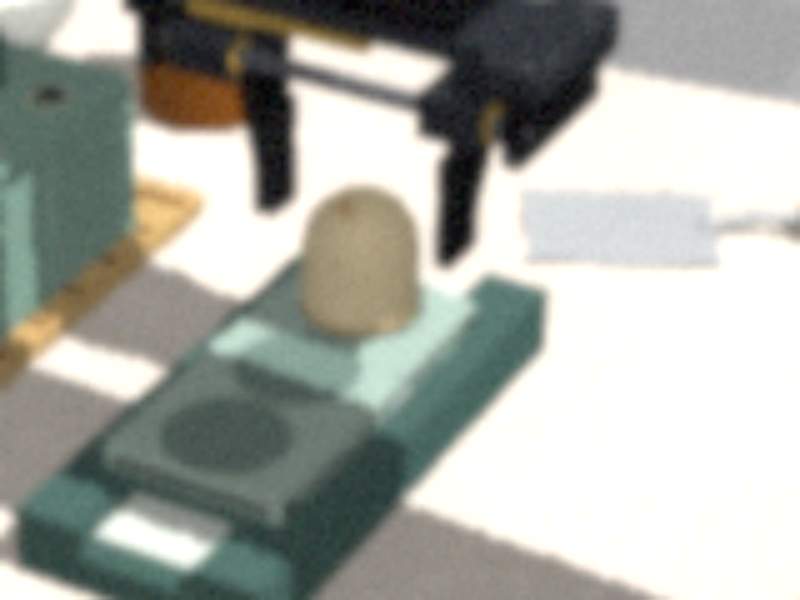

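```bash
python3 -m inch '{"dp":[[8,0,1],[8,0,0],[6,0,0],[4,0,0],[2.5,0,0],[0,0,0],[0,0,0]],"yaw":[0,0,0,0,0,0,0]}'|grep -E "pos|force|open"
python3 -m inch '{"dp":[[0,0,0],[0,0,0],[0,0,0],[0,0,0],[0,0,0],[0,0,0],[0,0,0]],"yaw":[0,0,0,0,0,0,0]}' 40|grep -E "pos|force|open"
python3 -m inch '{"dp":[[-3,0,0],[-8,0,0],[-15,0,0],[-20,0,0],[-25,0,0],[-25,0,0],[-15,0,0],[-8,0,0],[0,0,0]],"yaw":[0,0,0,0,0,0,0,0,0]}'|grep -E "pos|force|open"
python3 -m inch '{"dp":[[0,0,0],[0,0,0],[0,0,0],[0,0,0],[0,0,0],[0,0,0],[0,0,0],[0,0,0],[0,0,0],[0,0,0],[0,0,0],[0,0,0],[0,0,0],[0,0,0],[0,0,0]],"yaw":[4,6,6,6,6,6,6,6,6,6,6,6,6,6,2.3]}'|grep -E "pos|force|open"
python3 -c "
from h import *
go(.5705,-.369,.15,-91)
cap('side','s18.png')"
```

```text
position: [0.4801, 0.0333, 0.035]
force: [-0.1, 0.9, 0.3]
opening: 0.872
position: [0.4805, 0.0332, 0.0354]
force: [0.5, -0.4, 0.4]
opening: 0.56
position: [0.4811, 0.0332, 0.1562]
force: [0.3, -0.2, -1.1]
opening: 0.568
position: [0.4789, 0.0334, 0.1529]
force: [0.2, -0.3, -1.3]
opening: 0.561
t 88.2 pos [0.4789 0.0334 0.1529] psi -91.37 tilt [-1.    -0.     0.003] tool d [   2.4  400.1 -101.2] yaw -0.37 F [ 0.2 -0.3 -1.3] op 48.8 j6 82.0
```

View pics/s18.png

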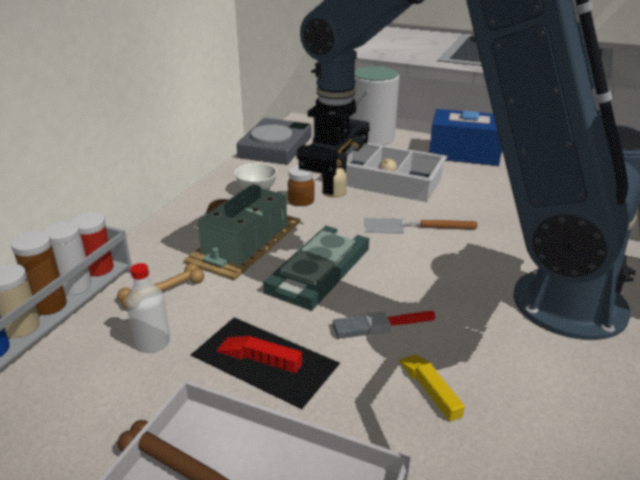

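```bash
python3 -m inch '{"dp":[[0,12,-3],[0,24,-6],[0,32,-8],[0,32,-8],[0,32,-8],[0,32,-8],[0,32,-8],[0,32,-8],[0,32,-8],[0,32,-8],[0,32,-8],[0,32,-8],[0,24,-6],[0,14,-4],[0,6,-2],[0,0,0],[0,0,0],[0,0,0]],"yaw":[-0.3,0,0,0,0,0,0,0,0,0,0,0,0,0,0,0,0,0]}'|grep -E "pos|force|open"
python3 -c "
from h import *
go(.5705,-.369,.0035,-91)"
```

```text
position: [0.5747, -0.3662, 0.1535]
force: [-0.6, -0.6, -0.9]
opening: 0.565
t 89.8 pos [ 0.5747 -0.3662  0.1535] psi -90.75 tilt [-1.    -0.002  0.002] tool d [150.    3.2   3.9] yaw 0.25 F [-0.6 -0.6 -0.9] op 49.1 j6 48.8
```

```bash
python3 -m inch '{"dp":[[0,0,3],[0,0,0],[10,0,0],[20,0,0],[20,0,0],[12,0,0],[5,0,0],[0,0,0],[0,0,0]],"yaw":[0.25,0,0,0,0,0,0,0,0]}'|grep -E "pos|force|open"
python3 -c "
from h import *
go(.5705,-.369,.0035,-91)"
```

```text
position: [0.5726, -0.3682, 0.0873]
force: [0.0, -0.8, -0.4]
opening: 0.565
t 90.5 pos [ 0.5726 -0.3682  0.0873] psi -91.07 tilt [-1.  0. -0.] tool d [83.8  0.8  2.1] yaw -0.07 F [ 0.  -0.8 -0.4] op 49.2 j6 48.9
```

```bash
python3 -m inch '{"dp":[[0,0.4,2],[10,0,0],[15,0,0],[15,0,0],[12,0,0],[8,0,0],[6,0,0],[4,0,0],[0,0,0],[0,0,0]],"yaw":[0,0,0,0,0,0,0,0,0,0]}'|grep -E "pos|force|open"
python3 -m inch '{"dp":[[4,0,0],[3,0,0],[2,0,0],[1,0,0],[0,0,0],[0,0,0]],"yaw":[0,0,0,0,0,0]}'|grep -E "pos|force|open"
python3 -c "
from h import *
go(.5705,-.369,.0035,-91)"
```

```text
position: [0.5706, -0.3687, 0.0175]
force: [0.3, -0.2, -0.9]
opening: 0.569
position: [0.5703, -0.3685, 0.0072]
force: [0.0, -0.3, -1.5]
opening: 0.565
t 91.8 pos [ 0.5703 -0.3685  0.0072] psi -91.07 tilt [-1. -0.  0.] tool d [ 3.7  0.5 -0.2] yaw -0.07 F [ 0.  -0.3 -1.5] op 49.2 j6 48.8
```

```bash
python3 -m inch '{"dp":[[1.5,0,0],[1.5,0,0],[0,0,0],[0,0,0]],"yaw":[0,0,0,0]}'|grep -E "pos|force|open"
python3 -m inch '{"dp":[[1,0,0],[0.7,0,0],[0,0,0],[0,0,0]],"yaw":[0,0,0,0]}'|grep -E "pos|force|open"
python3 -m inch '{"dp":[[0.5,0,0],[0,0,0],[0,0,0]],"yaw":[0,0,0]}'|grep -E "pos|force|open"
```

```text
position: [0.5702, -0.3684, 0.0041]
force: [-0.3, -0.0, -1.2]
opening: 0.565
position: [0.5705, -0.3686, 0.0027]
force: [-0.1, 0.5, 0.1]
opening: 0.564
position: [0.5705, -0.3686, 0.0022]
force: [0.1, 0.0, 0.9]
opening: 0.562
```

On the foam. Release, rise and check everything.

```bash
python3 -m inch '{"dp":[[0,0,0],[0,0,0],[0,0,0],[0,0,0],[0,0,0]],"yaw":[0,0,0,0,0]}' 68|grep -E "pos|force|open"
python3 -m inch '{"dp":[[-4,0,0],[-10,0,0],[-20,0,0],[-30,0,0],[-30,0,0],[-30,0,0],[-30,0,0],[-30,0,0],[-15,0,0],[0,0,0]],"yaw":[0,0,0,0,0,0,0,0,0,0]}'|grep -E "pos|force|open"
python3 -m inch '{"dp":[[0,-10,4],[0,-20,8],[0,-25,10],[0,-25,10],[0,-25,10],[0,-25,10],[0,-25,10],[0,-15,6],[0,-5,0],[0,0,0],[0,0,0],[0,0,0]],"yaw":[0,0,0,0,0,0,0,0,0,0,0,0]}'|grep -E "pos|force|open"
python3 -c "
from h import *
cap('side','s20.png');cap('top','t20.png')"
```

```text
position: [0.5703, -0.3685, 0.002]
force: [0.6, 0.0, 0.0]
opening: 0.77
position: [0.5728, -0.3705, 0.2075]
force: [1.5, -0.7, 0.6]
opening: 0.782
position: [0.5061, -0.1932, 0.2006]
force: [0.4, -0.4, -0.9]
opening: 0.783
```

View pics/t20.png

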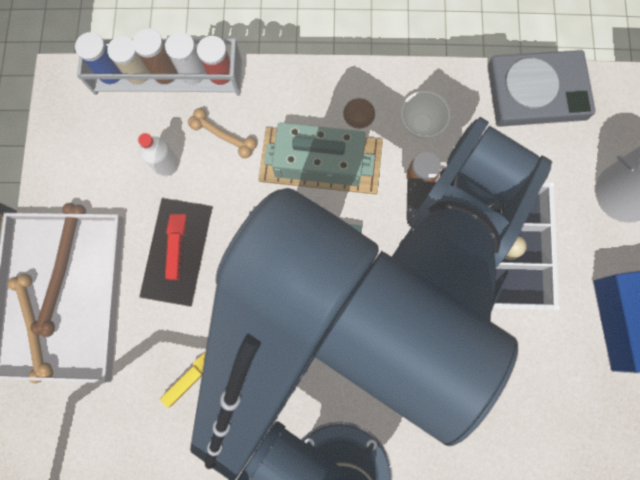

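View pics/s20.png

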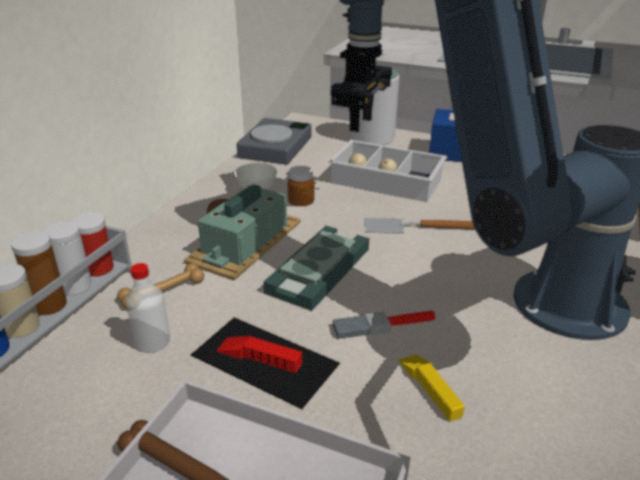

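Both domes show in the bin at (357,159) and (388,165). The hood is on the board, the wedge on its mat, and the mould is empty. I'll clear the arm for one last look.

```bash
python3 -m inch '{"dp":[[0,-15,0],[0,-30,0],[0,-32,0],[0,-32,0],[0,-32,0],[0,-30,0],[0,-15,0],[0,0,0],[0,0,0],[0,0,0]],"yaw":[0,0,0,0,0,0,0,0,0,0]}'|grep -E "pos|force|open"
python3 -c "
from h import *
s=cap('side');t=cap('top')
print('expected base centres',[((proj(t,[x,y,.065])-[470,170])*4).round() for x,y in((.5705,-.369),(.4845,-.368))])
cv2.imwrite('pics/g7.png',np.hstack([cv2.resize(t['color'][170:320,470:570,::-1],None,fx=4,fy=4),cv2.resize(s['color'][110:210,320:420,::-1],None,fx=4,fy=6)]))"
```

```text
position: [0.5093, -0.0066, 0.2011]
force: [-0.4, 0.4, -0.4]
opening: 0.78
expected base centres [array([187., 138.]), array([192., 296.])]
```

View pics/g7.png

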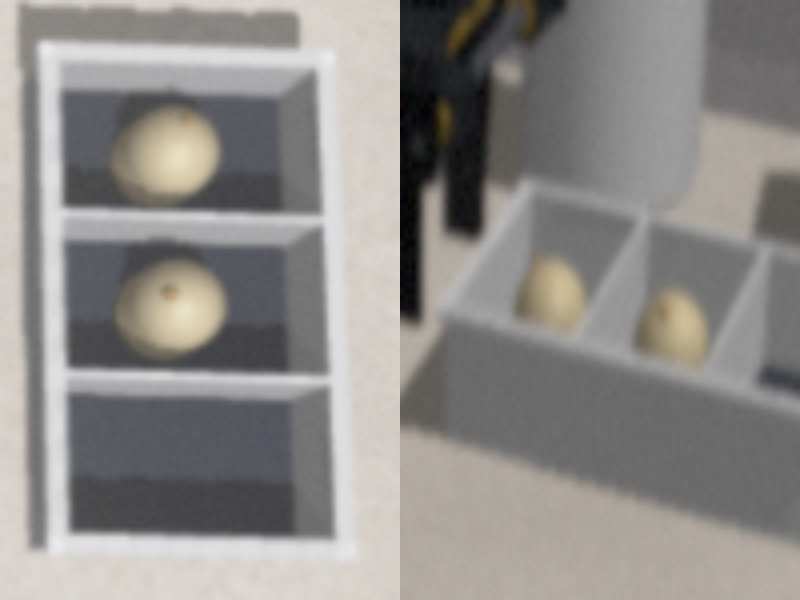

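```bash
python3 -c "
from rig import bot
print(bot.read_state()['time_s'],bot.hand_in())"
```

```text
the job is handed in; nothing more can be done
96.0333 None
```

The mould is open, both casts are in the bin, and the job was handed in at 96 s of the 210 s allowed.

- **Prying:** I worked the ends right, left, right, left, to about 3.5, 4, 7 and 7 mm. The greatest difference between the ends was about 5.5 mm, under the 8 mm limit. The upper half then sat loose and level at about 7 mm.
- **Wedge:** It was knocked off its place after I first laid it down. I measured it again and laid it flat on the black mat a second time. It was still there in the last full pictures.
- **Upper half:** It stands upright and lengthwise on the draining board.
- **Casts:** Only two were present, in the middle and right places. Both were set on the foam with about 2 N and released. The last pictures show them dome up, about mid-cell in the middle and +x cells, and the mould empty.

Two things disagreed or went wrong:

- **Missed grasp:** The fingertips sit about 25 mm higher than the stated tool frame implies. My first grasp of the wedge closed above it without touching it, and I corrected for this in all later moves.
- **Lift readings:** The visual lift readings were unreliable whenever the arm's shadow fell on the upper half. In those moments I relied on blade travel and force instead.

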